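Weigh the donated tea tins by hand and put the full ones away

TASK

Pull the wooden drawer all the way out to its stop. All the blue tea tins on the bench look alike, but some still hold something: lift each one to feel its weight, put the heavy ones in the drawer and the light, empty ones in the bamboo basket, then push the drawer fully home with the heavy tins in it. Do not push or knock over the other wares on the bench.

Things in the scene. Friction and masses are not known exactly. Their poses are not given: they have to be found in the camera images.
- drawer (a joint): slide of the drawer in the small wooden unit, m: 0 fully home, grows as the drawer comes out towards the robot, stop at 0.175. It moves stiffly (about 2 N of friction) and stays where it is left. It may start up to 20 mm open
- cabinet: fixed wooden drawer unit, 250 deep x 290 wide x 125 mm high, open at its front, its top board's underside 91 mm above the drawer's floor. Origin on the bench under the middle of its front face; its x axis points into the unit (the drawer slides along -x), y along the front, z up
- drawer_handle (a point): middle of the drawer's red bar handle: a level round bar 16 mm thick and 110 mm long, along the unit's y axis, standing free of the drawer front with 30 mm of clear space behind it, 88 mm above the bench and 37 mm below the unit's top, held by a post 43 mm to each side. Axes as the unit's. It moves with the drawer
- drawer_floor (a point): on the top of the drawer's floor (22 mm above the bench), midway across, 82 mm behind the inner face of the drawer front. Axes as the unit's; moves with the drawer. Inside, the drawer is 242 mm wide (y) and reaches from x = -82 to +120 mm of this point; side walls 67 mm and drawer front (14 mm thick) 93 mm above this floor. Fully out, it is uncovered from x = -82 to +93 mm
- basket: fixed shallow basket with red, green and bamboo slats, 190 (x) x 280 (y) x 55 mm high, walls 8 mm, floor 8 mm. Origin under its centre, z up
- tin_a: blue square tea tin with a silver lid and pale labels, 50 x 50 x 70 mm high. Origin at the centre of its underside, z up through the lid. Five or all six of these alike tins are on the bench (None if absent). A tin is either empty (100 to 160 g) or full (440 to 620 g); nothing shows which
- tin_b: blue square tea tin with a silver lid and pale labels, 50 x 50 x 70 mm high. Origin at the centre of its underside, z up through the lid. Five or all six of these alike tins are on the bench (None if absent). A tin is either empty (100 to 160 g) or full (440 to 620 g); nothing shows which
- tin_c: blue square tea tin with a silver lid and pale labels, 50 x 50 x 70 mm high. Origin at the centre of its underside, z up through the lid. Five or all six of these alike tins are on the bench (None if absent). A tin is either empty (100 to 160 g) or full (440 to 620 g); nothing shows which
- tin_d: blue square tea tin with a silver lid and pale labels, 50 x 50 x 70 mm high. Origin at the centre of its underside, z up through the lid. Five or all six of these alike tins are on the bench (None if absent). A tin is either empty (100 to 160 g) or full (440 to 620 g); nothing shows which
- tin_e: blue square tea tin with a silver lid and pale labels, 50 x 50 x 70 mm high. Origin at the centre of its underside, z up through the lid. Five or all six of these alike tins are on the bench (None if absent). A tin is either empty (100 to 160 g) or full (440 to 620 g); nothing shows which
- tin_f: blue square tea tin with a silver lid and pale labels, 50 x 50 x 70 mm high. Origin at the centre of its underside, z up through the lid. Five or all six of these alike tins are on the bench (None if absent). A tin is either empty (100 to 160 g) or full (440 to 620 g); nothing shows which
- crock: bystander: brown stoneware crock, 125 mm across, 170 mm high, origin under its centre
- knife_jar: bystander: glass jar of black-handled knives, 84 mm across, 185 mm high with the handles, origin under its centre
- mug: bystander: blue ceramic mug, 74 mm across, 75 mm high, origin under its centre, handle to its +y
- spoon: bystander: steel spoon with a wooden handle lying on the bench, 160 mm long along its x, origin near its middle
- bowl: bystander: small white bowl, 100 mm across, 40 mm high, origin under its centre
Things that resemble listed ones, but are neither listed nor needed, are in the scene too. Leave any pink look-alike of the tin_e alone.

How it is judged:
On the way:
1. the drawer is pulled out to its stop (value of joint drawer above 0.167 m), for 0.1 s.
At the end, for the whole second after the job is handed in: every heavy tin lies or stands on the floor of the drawer, every light tin in the basket (all at rest), and the drawer is home to within 8 mm (heavy or light is told by the force with which the tin rests where it was put: over or under 2.5 N) (((x of tin_a in the frame of drawer_floor between -0.082 and 0.122 m and y of tin_a in the frame of drawer_floor between -0.121 and 0.121 m and z of tin_a in the frame of drawer_floor between -0.01 and 0.04 m and contact force between tin_a and cabinet above 2.5 N) or (x of tin_a in the frame of basket between -0.088 and 0.088 m and y of tin_a in the frame of basket between -0.133 and 0.133 m and z of tin_a in the frame of basket between -0.002 and 0.048 m and contact force between tin_a and basket below 2.5 N)) and ((x of tin_b in the frame of drawer_floor between -0.082 and 0.122 m and y of tin_b in the frame of drawer_floor between -0.121 and 0.121 m and z of tin_b in the frame of drawer_floor between -0.01 and 0.04 m and contact force between tin_b and cabinet above 2.5 N) or (x of tin_b in the frame of basket between -0.088 and 0.088 m and y of tin_b in the frame of basket between -0.133 and 0.133 m and z of tin_b in the frame of basket between -0.002 and 0.048 m and contact force between tin_b and basket below 2.5 N)) and ((x of tin_c in the frame of drawer_floor between -0.082 and 0.122 m and y of tin_c in the frame of drawer_floor between -0.121 and 0.121 m and z of tin_c in the frame of drawer_floor between -0.01 and 0.04 m and contact force between tin_c and cabinet above 2.5 N) or (x of tin_c in the frame of basket between -0.088 and 0.088 m and y of tin_c in the frame of basket between -0.133 and 0.133 m and z of tin_c in the frame of basket between -0.002 and 0.048 m and contact force between tin_c and basket below 2.5 N)) and ((x of tin_d in the frame of drawer_floor between -0.082 and 0.122 m and y of tin_d in the frame of drawer_floor between -0.121 and 0.121 m and z of tin_d in the frame of drawer_floor between -0.01 and 0.04 m and contact force between tin_d and cabinet above 2.5 N) or (x of tin_d in the frame of basket between -0.088 and 0.088 m and y of tin_d in the frame of basket between -0.133 and 0.133 m and z of tin_d in the frame of basket between -0.002 and 0.048 m and contact force between tin_d and basket below 2.5 N)) and ((x of tin_e in the frame of drawer_floor between -0.082 and 0.122 m and y of tin_e in the frame of drawer_floor between -0.121 and 0.121 m and z of tin_e in the frame of drawer_floor between -0.01 and 0.04 m and contact force between tin_e and cabinet above 2.5 N) or (x of tin_e in the frame of basket between -0.088 and 0.088 m and y of tin_e in the frame of basket between -0.133 and 0.133 m and z of tin_e in the frame of basket between -0.002 and 0.048 m and contact force between tin_e and basket below 2.5 N)) and ((x of tin_f in the frame of drawer_floor between -0.082 and 0.122 m and y of tin_f in the frame of drawer_floor between -0.121 and 0.121 m and z of tin_f in the frame of drawer_floor between -0.01 and 0.04 m and contact force between tin_f and cabinet above 2.5 N) or (x of tin_f in the frame of basket between -0.088 and 0.088 m and y of tin_f in the frame of basket between -0.133 and 0.133 m and z of tin_f in the frame of basket between -0.002 and 0.048 m and contact force between tin_f and basket below 2.5 N)) and linear speed of each of tin_a, tin_b, tin_c, tin_d, tin_e, tin_f below 0.02 m/s and value of joint drawer below 0.008 m); the robot touches nothing.
It fails at once if one of the other wares is pushed more than 50 mm (distance of any of crock, knife_jar, mug, spoon, bowl from where it was at the start of the episode above 0.05 m).
It fails at once if one of the other wares is knocked over (angle between any of crock, knife_jar, mug, bowl's own z axis and vertical above 0.7 rad).
Of tin_a, tin_b, tin_c, tin_d, tin_e, tin_f only 5 to 6 are there at a start; the rules pass over those that are not, and their reading is None.
At some moment in a run one of tin_a, tin_b, tin_c, tin_d, tin_e, tin_f may be knocked a few centimetres aside while the robot is not near it.
Once in a run the grip may slacken for a moment while it holds something.
It also fails if it takes over 208 s, if anything falls off the work surface, if the arm or the gripper's body presses on something with over 40 N, if the wrist force passes 120 N, or if a joint passes its speed limit or range.

ROBOT

A 6-joint arm with a two-finger parallel gripper is mounted at the origin on the work surface. World frame = base frame: x ahead of the robot, y to its left, z up, the work surface at z = 0. Lengths are in m, angles in rad, forces in N, time in s.
With the tool pointing down it reaches from about 0.3 to 0.775 m from the base axis. Payload 14.6 kg.
Tool frame: the origin (TCP) lies at the very end of the fingers, on their centre line; the grasp point (between the pads) lies 19 mm behind it; z points along the fingers, y is the direction in which the jaws open and shut (so a half turn about z gives the same grasp; the last joint's range is limited). The gripper opens to 94 mm and grips with 3 to 60 N. Pads are 16 mm wide; open, the fingers measure 119 mm over their backs; the gripper's body (75 mm by 177 mm) begins 78 mm behind the grasp point.
Start: joints at [-1.327, 0.3, 1.521, -0, 1.321, -0.067], TCP at [0.168, -0.524, 0.177] pointing down, gripper open.
Joint ranges: [-3.03, 3.03], [-0.79, 2.21], [0.23, 2.52], [-1.04, 4.18], [0, 3.07], [-2.55, 2.55]. Speed limits (rad/s): [2.22, 2.22, 2.57, 3.14, 3.14, 3.14].

INTERFACE

Orientations are given as a unit quaternion [w, x, y, z].
In Python, from rig import read_state, read_camera, sign_off, look_for, cut_out gives the robot as it stands.
- The arm moves only by the tool carry_out, never from a script. Its argument "steps" is a list of rows, each a list of 3 entries, a list of its own where there are three numbers: the opening, from -1 (shut) to 1 (fully open), then the shift along the tool's x, y, z in m, then the turn, a rotation vector about the tool's x, y, z in rad. A call has 1 to 20 rows; each row is the pose to reach, as a shift and turn from the pose measured when the call began, along the tool's axes at that moment; what a row does not reach only later rows make up. A row lasts 1/12 s, in which the tool goes at most 41.7 mm and 7.16 degrees, less where a joint would pass 70% of its speed; a pose out of reach is approached as far as the arm can. A call with a gripper value outside its range is refused whole. The fingers move at their own pace and stop on an object; the grip force is fixed at half the most. Time passes only in rows, so rows that repeat a pose let the fingers close. It gives the time, the measured TCP pose, the force and the opening at its end, in the units of the state.
- read_state(): the state, without advancing time (a new reading comes with each control period).
- read_camera(name): name is "scene" or "top" or "wrist"; returns a dict with "image" (480x640x3 uint8, blue, green, red), "depth" (480x640 float32, m along the optical axis (not along the pixel's ray), 0 where there is no reading), "vfov" (degrees; the focal length in pixels is half the picture's height over the tangent of half this angle, whatever the lens; pixels are square), "cx", "cy" (the principal point, pixels), "view" (4x4, takes a point from world to camera coordinates); the wrist camera has in their place "mount" (4x4, takes a point from camera to tool coordinates, whose origin is the TCP and whose axes are the flange's). Camera axes: x right, y down, z forward; pixel columns grow to the right and rows downward; lengths in m; the calibration is good to about 2 mm. The wrist camera is an equidistant fisheye: a pixel r from the principal point sees the ray r / f radians off the axis. A picture is of the moment at which its call begins: read the wrist's pose just before it.
- sign_off(): hands the job in, once; it reports no verdict.
Trained networks look in the newest picture that a camera, given by its name, has taken for a name from the list of things; names that differ only in an ending like _2 or _b are one class to them, and where a whole thing is asked for, a point or a joint stands for the part that bears it (a point fixed in the world has none). Each returns a list of dicts, best first, with "conf" (0 to 1); they miss things now and then, are a little off and sometimes report something else, mostly with a low value. They report only what shows in the picture. A call takes as long as a camera call. They do not tell look-alikes from the thing itself.
- look_for(camera, label): "rect" ([centre column, centre row, width, height] in pixels, round what is visible of it).
- cut_out(camera, label): "pixels" (480x640 bool, what is visible of it) and "rect" ([centre column, centre row, width, height] in pixels, round what is visible of it).
The state is a dict: "clock": time; "joint_pos": joint angles; "joint_vel": joint speeds; "tau": joint torques, N m; "position": TCP position; "tcp_rot": TCP orientation; "contact_force": force on the tool from outside, world axes, zero at the start; "moment": the same for the moment, N m; "opening": finger opening in m.
Only numpy, scipy, OpenCV 4.12 (cv2) and the standard library are available. Lean on these libraries where they do the work, as an engineer would, in place of code of your own. Each camera call takes 0.05 s, during which the arm holds its last target.

## Working session

There is one attempt and no reset: what is moved stays moved. The work goes in short steps, Python scripts to look and compute and a tool call to move; the robot and the scene stay as the last step left them, time stands still between calls to the robot, and variables do not carry over. Pictures are saved under pics/ and viewed, and the job is handed in when it is done.

Besides the shell and the picture viewer there is one more tool, called after "Emit:" by a JSON object that holds its "api" and its "payload", one argument or row to a line. carry_out: Moves the arm, as the interface text tells. Its arguments: {"type":"object","properties":{"steps":{"type":"array"}},"required":["steps"]}

```bash
ls; mkdir -p pics; cat > h.py <<'E'
import numpy as np, cv2
from rig import *
def f_of(c): return 240/np.tan(np.radians(c["vfov"])/2)
def save(c,n): cv2.imwrite("pics/"+n,c["image"])
def cloud(c):
    f=f_of(c); v,u=np.mgrid[0:480,0:640]; d=c["depth"]
    P=np.stack([(u-c["cx"])*d/f,(v-c["cy"])*d/f,d,np.ones_like(d)],-1)
    T=np.linalg.inv(c["view"]); return (P@T.T)[...,:3], d>0
E
python3 - <<'E'
from h import *
s=read_state(); print({k:np.round(v,3).tolist() for k,v in s.items()})
for n in ["scene","top","wrist"]:
    c=read_camera(n); save(c,n+"0.png"); print(n,c["vfov"],c["cx"],c["cy"],np.round(c.get("view",c.get("mount")),3).tolist())
E
```

```text
pics
{'clock': 0.0, 'joint_pos': [-1.327, 0.3, 1.522, -0.0, 1.321, -0.067], 'joint_vel': [-0.0, -0.0, 0.002, -0.001, 0.0, -0.002], 'tau': [-0.0, -53.181, -35.273, 0.071, 0.024, -0.0], 'position': [0.168, -0.523, 0.177], 'tcp_rot': [-0.001, 0.988, 0.155, -0.0], 'contact_force': [0.059, 0.468, -0.138], 'moment': [-0.017, -0.019, 0.015], 'opening': 0.094}
scene 44.814058700498784 326.40464031137714 244.32212051965277 [[-0.573, 0.819, 0.014, 0.333], [0.593, 0.427, -0.683, -0.231], [-0.566, -0.383, -0.73, 1.472], [0.0, 0.0, 0.0, 1.0]]
top 51.00513011653083 322.8678891092245 232.77623949644314 [[-0.023, -1.0, 0.003, -0.036], [-0.994, 0.022, -0.108, 0.52], [0.108, -0.005, -0.994, 1.1], [0.0, 0.0, 0.0, 1.0]]
wrist 65.70646984690485 325.8397949375387 242.74228322361617 [[0.001, -0.967, -0.255, 0.074], [1.0, 0.001, 0.001, 0.001], [-0.001, -0.255, 0.967, -0.207], [0.0, 0.0, 0.0, 1.0]]
```

View pics/scene0.png

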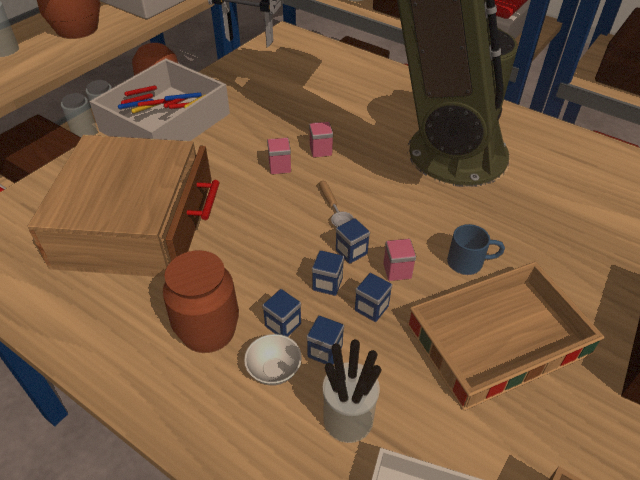

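View pics/top0.png

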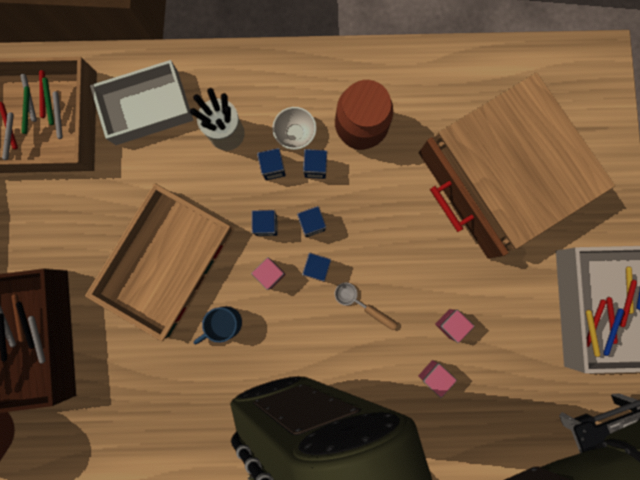

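View pics/wrist0.png

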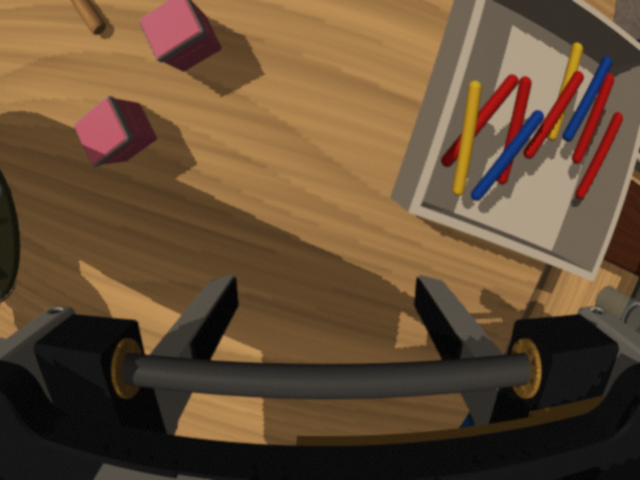

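```bash
python3 - <<'E'
from h import *
c=read_camera("top"); P,ok=cloud(c)
print("top bench z", np.median(P[...,2][ok&(np.abs(P[...,2])<.02)]))
for lab in ["tin_a","cabinet","drawer_handle","basket","crock","knife_jar","mug","spoon","bowl"]:
  for r in cut_out("top",lab):
    m=r["pixels"]&ok; p=P[m]
    if len(p)<20: continue
    z=np.percentile(p[:,2],[5,50,97]); t=p[p[:,2]>z[2]-.012]
    rc=cv2.minAreaRect((t[:,:2]*1000).astype(np.float32))
    print(lab,round(r["conf"],2),np.round(r["rect"]).astype(int).tolist(),"z",z.round(3),"toprect c",np.round(rc[0]),"sz",np.round(rc[1]),"ang",round(rc[2],1), "col",c["image"][r["pixels"]].mean(0).astype(int))
c2=read_camera("scene"); P,ok=cloud(c2)
print("scene bench z", np.median(P[...,2][ok&(np.abs(P[...,2])<.02)]))
for lab in ["tin_a","drawer_handle","basket"]:
  for r in cut_out("scene",lab):
    m=r["pixels"]&ok; p=P[m]
    if len(p)<20: continue
    z=np.percentile(p[:,2],[5,50,97]); t=p[p[:,2]>z[2]-.012]
    rc=cv2.minAreaRect((t[:,:2]*1000).astype(np.float32))
    print(lab,round(r["conf"],2),np.round(r["rect"]).astype(int).tolist(),"z",z.round(3),"toprect c",np.round(rc[0]),"sz",np.round(rc[1]),"ang",round(rc[2],1), "col",c2["image"][r["pixels"]].mean(0).astype(int))
E
```

```text
top bench z 0.0004422172234826993
tin_a 0.97 [315, 164, 27, 34] z [0.009 0.069 0.073] toprect c [674. -33.] sz [51. 53.] ang 88.3 col [64 45 34]
tin_a 0.96 [272, 163, 30, 36] z [0.016 0.069 0.073] toprect c [676.  65.] sz [53. 52.] ang 11.1 col [64 45 34]
tin_a 0.87 [311, 222, 28, 29] z [0.023 0.069 0.073] toprect c [543. -22.] sz [52. 51.] ang 18.8 col [70 48 34]
tin_a 0.83 [452, 327, 39, 32] z [0.017 0.069 0.073] toprect c [ 311. -327.] sz [51. 52.] ang 45.4 col [ 86  77 144]
tin_a 0.77 [316, 267, 28, 27] z [0.066 0.07  0.074] toprect c [442. -31.] sz [51. 51.] ang 70.2 col [74 48 32]
tin_a 0.75 [262, 225, 28, 27] z [0.025 0.069 0.074] toprect c [542.  83.] sz [51. 51.] ang 89.5 col [68 47 34]
tin_a 0.75 [268, 273, 32, 31] z [0.061 0.07  0.073] toprect c [431.  75.] sz [51. 52.] ang 44.1 col [ 95  86 156]
tin_a 0.65 [436, 379, 37, 40] z [0.021 0.069 0.073] toprect c [ 198. -284.] sz [52. 51.] ang 45.3 col [ 84  75 141]
cabinet 0.56 [518, 165, 195, 183] z [0.035 0.124 0.128] toprect c [ 649. -462.] sz [290. 279.] ang 30.6 col [ 57  90 129]
drawer_handle 0.86 [466, 197, 94, 119] z [0
[... 2507 characters left out ...]
]
tin_a 0.72 [328, 273, 33, 44] z [0.002 0.06  0.073] toprect c [544. -23.] sz [55. 53.] ang 16.6 col [76 67 67]
tin_a 0.71 [476, 248, 60, 48] z [0.01  0.046 0.075] toprect c [323. 176.] sz [74. 83.] ang 68.6 col [63 56 51]
tin_a 0.35 [192, 204, 57, 120] z [0.021 0.086 0.117] toprect c [ 627. -322.] sz [392.  69.] ang 39.1 col [29 49 92]
drawer_handle 0.9 [189, 204, 60, 113] z [0.021 0.086 0.116] toprect c [ 588. -354.] sz [286.  30.] ang 30.6 col [29 49 91]
drawer_handle 0.33 [284, 313, 37, 45] z [0.013 0.066 0.073] toprect c [676. -34.] sz [53. 53.] ang 85.1 col [76 65 62]
basket 0.93 [507, 334, 195, 155] z [0.005 0.01  0.056] toprect c [464. 312.] sz [199. 290.] ang 59.1 col [ 58  91 129]
```

```bash
cat >> h.py <<'E'
from scipy.spatial.transform import Rotation as R
def rot_of(s): q=s["tcp_rot"]; return R.from_quat([q[1],q[2],q[3],q[0]])
def down(jaw_deg, tilt_deg=0, flip=False):
    """tool pointing down, jaw (tool y) along jaw_deg in world xy; tilt: about tool y, >0 leans body toward -tool x """
    a=np.radians(jaw_deg); y=np.array([np.cos(a),np.sin(a),0]); z=np.array([0,0,-1.]); x=np.cross(y,z)
    return R.from_matrix(np.stack([x,y,z],1))*R.from_euler("y",tilt_deg,degrees=True)
def go(pos, rot=None, s=None):
    s=s or read_state(); r0=rot_of(s)
    d=r0.inv().apply(np.array(pos)-s["position"])
    t=(r0.inv()*rot).as_rotvec() if rot is not None else np.zeros(3)
    n=max(np.linalg.norm(d)/.0417, np.degrees(np.linalg.norm(t))/7.16)
    print("shift",np.round(d,3).tolist(),"turn",np.round(t,3).tolist(),"rows>=",round(n,1)); return d,t
def best_jaw(jaw,s=None,tilt=0):
    """choose equivalent jaw angle (mod 180) printing turn"""
    s=s or read_state()
    for k in (0,180): 
        t=(rot_of(s).inv()*down(jaw+k,tilt)).as_rotvec(); print(jaw+k,np.round(t,3))
E
python3 - <<'E'
from h import *
for n in ["top","scene"]:
    c=read_camera(n); P,ok=cloud(c); b,g,r=[c["image"][...,i].astype(int) for i in range(3)]
    m=ok&(P[...,2]>.082)&(P[...,2]<.105)&(r>1.8*g+20)&(r>2*b)&(P[...,0]>.45)&(P[...,0]<.7)&(P[...,1]<-.2)&(P[...,1]>-.45)
    p=P[m]; 
    rc=cv2.minAreaRect((p[:,:2]*1000).astype(np.float32)); print(n,len(p),rc, p[:,2].max(), p.mean(0))
    m=ok&(P[...,2]>.12)&(P[...,2]<.132)&(P[...,0]>.45)&(P[...,1]<-.28)
    p=P[m]; rc=cv2.minAreaRect((p[:,:2]*1000).astype(np.float32)); print(n,"cab",len(p),rc)
s=read_state(); print(rot_of(s).as_matrix().round(2))
E
```

```text
top 479 ((566.2620849609375, -323.99188232421875), (108.31150817871094, 46.94977951049805), 30.958223342895508) 0.09946342678143782 [ 0.56089381 -0.31625333  0.0935927 ]
top cab 16208 ((654.9741821289062, -473.36895751953125), (290.5549011230469, 252.8065185546875), 30.516277313232422)
scene 446 ((566.1721801757812, -325.6706237792969), (115.3307113647461, 47.02650833129883), 30.569364547729492) 0.10142642514553213 [ 0.56633164 -0.31546877  0.09313015]
scene cab 11759 ((654.5819091796875, -476.5752868652344), (296.85235595703125, 254.6109161376953), 30.15202522277832)
[[ 0.95  0.31 -0.  ]
 [ 0.31 -0.95  0.  ]
 [ 0.   -0.   -1.  ]]
```

```bash
python3 - <<'E'
from h import *
go([.5583,-.311,.17],down(-59.5)); go([.5583,-.311,.069],down(-59.5))
E
```

```text
shift [0.436, -0.083, 0.007] turn [-0.0, -0.0, -0.222] rows>= 10.7
shift [0.436, -0.083, 0.108] turn [-0.0, -0.0, -0.222] rows>= 11.0
```

Emit:
{"api": "carry_out", "payload": {
  "steps": [
    [-0.25,[0.2,-0.04,0.003],[0,0,-0.11]],
    [-0.25,[0.2,-0.04,0.003],[0,0,-0.11]],
    [-0.25,[0.2,-0.04,0.003],[0,0,-0.11]],
    [-0.25,[0.2,-0.04,0.003],[0,0,-0.11]],
    [-0.25,[0.436,-0.083,0.007],[0,0,-0.222]],
    [-0.25,[0.436,-0.083,0.007],[0,0,-0.222]],
    [-0.25,[0.436,-0.083,0.007],[0,0,-0.222]],
    [-0.25,[0.436,-0.083,0.007],[0,0,-0.222]],
    [-0.25,[0.436,-0.083,0.007],[0,0,-0.222]],
    [-0.25,[0.436,-0.083,0.007],[0,0,-0.222]],
    [-0.25,[0.436,-0.083,0.007],[0,0,-0.222]],
    [-0.25,[0.436,-0.083,0.007],[0,0,-0.222]],
    [-0.25,[0.436,-0.083,0.007],[0,0,-0.222]],
    [-0.25,[0.436,-0.083,0.007],[0,0,-0.222]]
  ]
}}

```text
clock: 2.12
position: [0.5575, -0.3116, 0.1703]
tcp_rot: [-0.0, 0.965, 0.263, -0.0]
contact_force: [-0.4, 0.1, 0.1]
opening: 0.0349
```

```bash
python3 - <<'E'
from h import *
go([.5583,-.311,.17],down(-59.5)); go([.5583,-.311,.069],down(-59.5))
c=read_camera("wrist"); save(c,"w1.png")
E
```

```text
shift [0.001, -0.0, 0.0] turn [-0.0, 0.0, 0.0] rows>= 0.0
shift [0.001, -0.0, 0.101] turn [-0.0, 0.0, 0.0] rows>= 2.4
```

View pics/w1.png

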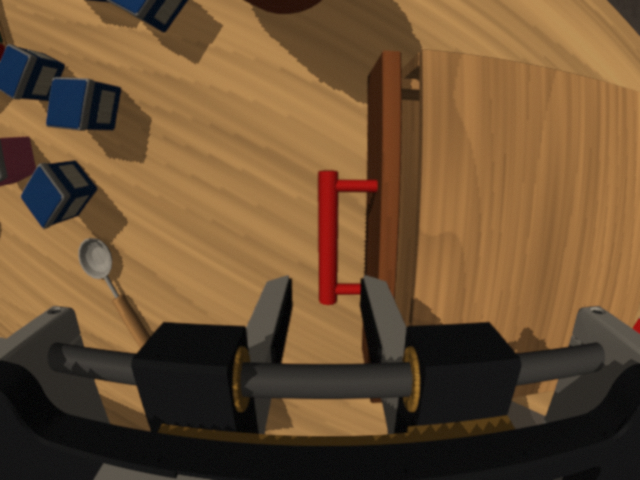

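Emit:
{"api": "carry_out", "payload": {
  "steps": [
    [-0.25,[0.001,0,0.035],[0,0,0]],
    [-0.25,[0.001,0,0.07],[0,0,0]],
    [-0.25,[0.001,0,0.101],[0,0,0]],
    [-0.25,[0.001,0,0.101],[0,0,0]],
    [-1,[0.001,0,0.101],[0,0,0]],
    [-1,[0.001,0,0.101],[0,0,0]],
    [-1,[0.001,0,0.101],[0,0,0]],
    [-1,[0.001,0,0.101],[0,0,0]]
  ]
}}

```text
clock: 2.83
position: [0.5587, -0.3121, 0.0717]
tcp_rot: [0.001, 0.965, 0.263, 0.001]
contact_force: [0.2, -0.2, -1.7]
opening: 0.0126
```

Emit:
{"api": "carry_out", "payload": {
  "steps": [
    [-1,[0,-0.01,0.002],[0,0,0]],
    [-1,[0,-0.025,0.002],[0,0,0]],
    [-1,[0,-0.04,0.002],[0,0,0]],
    [-1,[0,-0.055,0.002],[0,0,0]],
    [-1,[0,-0.07,0.002],[0,0,0]],
    [-1,[0,-0.085,0.002],[0,0,0]],
    [-1,[0,-0.1,0.002],[0,0,0]],
    [-1,[0,-0.115,0.002],[0,0,0]],
    [-1,[0,-0.13,0.002],[0,0,0]],
    [-1,[0,-0.14,0.002],[0,0,0]],
    [-1,[0,-0.145,0.002],[0,0,0]],
    [-1,[0,-0.15,0.002],[0,0,0]],
    [-1,[0,-0.155,0.002],[0,0,0]],
    [-1,[0,-0.155,0.002],[0,0,0]]
  ]
}}

```text
clock: 4.0
position: [0.48, -0.1782, 0.0694]
tcp_rot: [0.001, 0.965, 0.263, 0.001]
contact_force: [0.5, 0.1, 0.0]
opening: 0.0006
```

```bash
python3 - <<'E'
from h import *
s=read_state(); print(s["contact_force"],s["opening"],s["position"])
c=read_camera("top"); save(c,"t1.png")
E
```

```text
[0.49552546 0.1449808  0.00855223] 0.0005554726153026178 [ 0.48002813 -0.17816919  0.06943994]
```

View pics/t1.png

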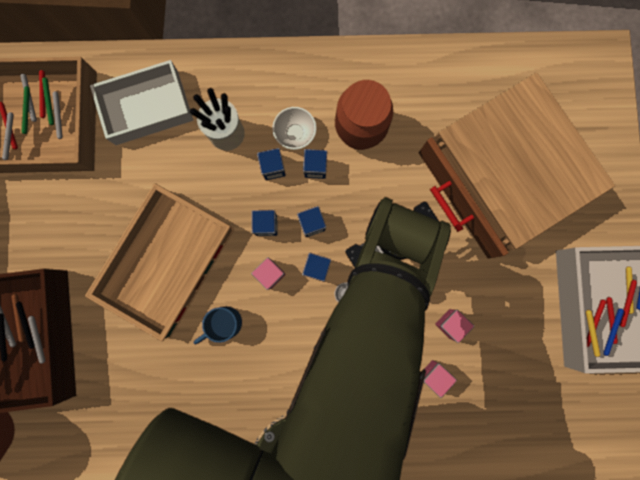

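```bash
python3 - <<'E'
from h import *
c=read_camera("scene"); save(c,"s1.png")
for n in ["top","scene"]:
    c=read_camera(n); P,ok=cloud(c); b,g,r=[c["image"][...,i].astype(int) for i in range(3)]
    m=ok&(P[...,2]>.082)&(P[...,2]<.105)&(r>1.8*g+20)&(r>2*b)&(P[...,0]>.45)&(P[...,0]<.7)&(P[...,1]<-.2)&(P[...,1]>-.45)
    p=P[m]; 
    rc=cv2.minAreaRect((p[:,:2]*1000).astype(np.float32)); print(n,len(p),rc, p[:,2].max(), p.mean(0))
    q=(p[:,:2]-[.5583,-.311])@np.array([[.5075,.8616],[-.8616,.5075]]); 
    for lo,hi in [(-.06,-.05),(-.04,-.02),(-.01,.01),(.02,.04),(.05,.06)]:
        w=(q[:,1]>lo)&(q[:,1]<hi); print(lo,np.percentile(q[w,0],[0,10,50,90,100]).round(4) if w.any() else None, np.percentile(p[w,2],[5,50,98]).round(4) if w.any() else None)
E
```

```text
top 478 ((566.4937744140625, -324.1329345703125), (107.6006851196289, 46.56240463256836), 30.307411193847656) 0.10321184154336804 [ 0.56154278 -0.31607715  0.09369644]
-0.06 [-0.006  -0.0059 -0.0021  0.0026  0.0039] [0.0909 0.0949 0.0973]
-0.04 [-0.0079 -0.0064  0.0004  0.0295  0.0386] [0.0885 0.0933 0.0981]
-0.01 [-0.0077 -0.0066 -0.0023  0.0034  0.0064] [0.0905 0.0944 0.0996]
0.02 [-0.0075 -0.0067 -0.0011  0.015   0.0376] [0.0891 0.0938 0.1001]
0.05 [-0.007  -0.0062 -0.0022  0.0026  0.0032] [0.092  0.0949 0.0981]
scene 447 ((566.39599609375, -325.58941650390625), (116.85173797607422, 48.44007873535156), 31.026752471923828) 0.10050088642983535 [ 0.5661646  -0.31553625  0.09300506]
-0.06 [-0.0057 -0.0044  0.0016  0.0357  0.0397] [0.0843 0.0949 0.0971]
-0.04 [-0.0066 -0.0054  0.0019  0.0271  0.0391] [0.0876 0.0935 0.0979]
-0.01 [-0.0075 -0.0055 -0.0006  0.0065  0.0083] [0.0898 0.0943 0.0982]
0.02 [-0.0065 -0.0053  0.      0.0088  0.0386] [0.0901 0.094  0.0982]
0.05 [-0.0061 -0.0039  0.0013  0.0064  0.0123] [0.0845 0.0922 0.0982]
```

View pics/s1.png

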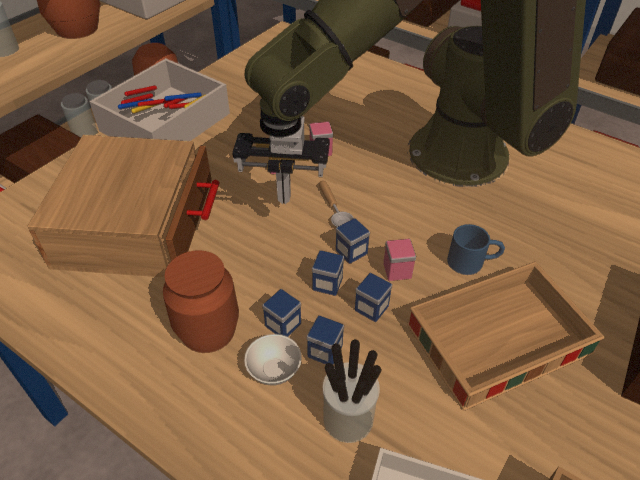

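```bash
python3 - <<'E'
from h import *
c=read_camera("scene"); s=read_state()
def pr(p):
    q=c["view"]@np.append(p,1); f=f_of(c); return (q[:2]/q[2]*f+[c["cx"],c["cy"]]).round(1)
print(pr(s["position"]), pr(s["position"]+[0,0,.019]), pr([.5583,-.311,.088]))
im=c["image"][100:260,180:380]; cv2.imwrite("pics/s1c.png",cv2.resize(im,None,fx=4,fy=3.7,interpolation=2))
E
```

```text
[284.3 210.9] [283.9 204.2] [210.6 199.7]
```

View pics/s1c.png

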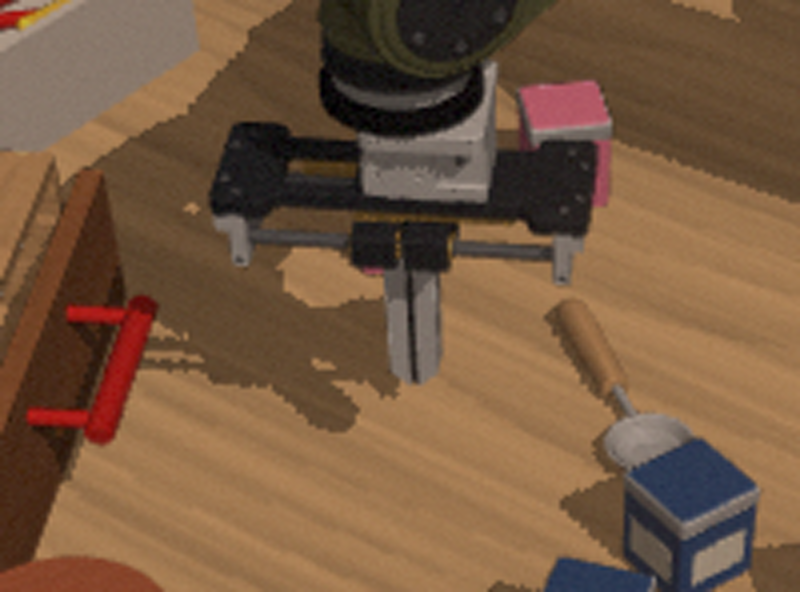

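```bash
python3 - <<'E'
from h import *
c=read_camera("scene"); P,ok=cloud(c); s=read_state()
for row in range(150,216,4):
    u=284; print(row,P[row,u].round(3),c["image"][row,u])
print(s["position"],s["joint_pos"].tolist() if hasattr(s["joint_pos"],'tolist') else s["joint_pos"])
c=read_camera("top"); P,ok=cloud(c)
w=read_camera("wrist"); save(w,"w2.png"); d=w["depth"]; 
f=f_of(w); M=w["mount"]; v,u=np.mgrid[0:480,0:640]; dx=(u-w["cx"])/f; dy=(v-w["cy"])/f; th=np.hypot(dx,dy); k=np.where(th>1e-6,np.tan(th)/np.maximum(th,1e-6),1)
X=np.stack([dx*k*d,dy*k*d,d,np.ones_like(d)],-1)@M.T; W=rot_of(s).apply(X[...,:3].reshape(-1,3)).reshape(480,640,3)+s["position"]
for r,cc in [(100,500),(50,200),(150,400),(280,310),(275,320),(285,320),(290,320),(300,320),(310,320)]: print(r,cc,d[r,cc],W[r,cc].round(3),X[r,cc,:3].round(3))
E
```

```text
150 [ 0.497 -0.157  0.249] [106 113 125]
154 [ 0.494 -0.161  0.236] [23 23 28]
158 [ 0.493 -0.162  0.225] [27 52 71]
162 [ 0.497 -0.159  0.22 ] [28 28 30]
166 [ 0.503 -0.154  0.217] [26 23 29]
170 [ 0.503 -0.155  0.207] [18 21 24]
174 [ 0.488 -0.168  0.18 ] [80 85 94]
178 [ 0.484 -0.172  0.165] [78 83 92]
182 [ 0.486 -0.171  0.157] [105 113 122]
186 [ 0.485 -0.172  0.145] [104 112 123]
190 [ 0.486 -0.172  0.135] [105 113 125]
194 [ 0.487 -0.172  0.125] [102 112 123]
198 [ 0.487 -0.172  0.114] [81 86 98]
202 [ 0.486 -0.174  0.102] [67 74 81]
206 [ 0.413 -0.235  0.001] [ 86 127 170]
210 [ 0.418 -0.231 -0.005] [ 84 125 165]
214 [ 0.432 -0.221 -0.002] [ 82 122 164]
[ 0.48022891 -0.17872378  0.06921673] [-0.4274227687789921, 0.335101725642286, 1.7451542735992538, -0.0006820081031845167, 1.0583789763370062, 0.6122556802657461]
100 500 0.25608918 [ 0.652 -0.239  0.001] [0.117 0.139 0.069]
50 200 0.19153629 [ 0.56  -0.047  0.062] [ 0.135 -0.073  0.007]
150 400 0.2670649 [ 0.571 -0.191  0.001] [0.072 0.057 0.069]
280 310 0.18336175 [ 0.485 -0.169  0.104] [ 0.009 -0.006 -0.035]
275 320 0.2923732 [ 0.457 -0.189  0.   ] [-0.025 -0.003  0.069]
285 320 0.17697863 [ 0.487 -0.173  0.11 ] [ 0.009 -0.001 -0.041]
290 320 0.16982527 [ 0.488 -0.173  0.118] [ 0.009 -0.001 -0.048]
300 320 0.1589256 [ 0.488 -0.173  0.129] [ 0.009 -0.001 -0.06 ]
310 320 0.1507824 [ 0.487 -0.173  0.138] [ 0.009 -0.001 -0.068]
```

View pics/w2.png

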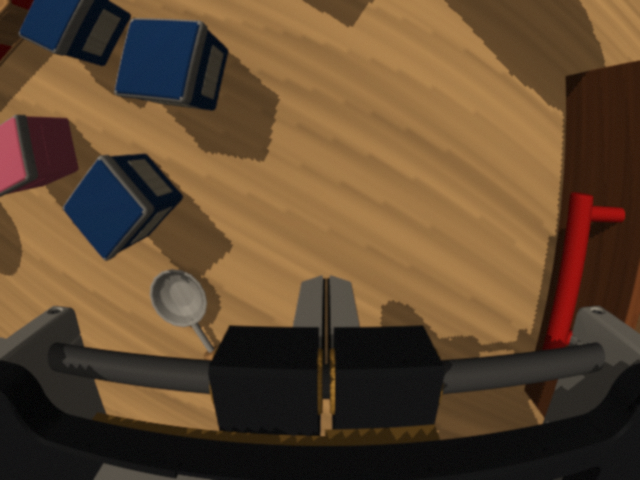

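```bash
python3 - <<'E'
from h import *
go([.5583,-.311,.12],down(-59.5)); go([.5583,-.311,.041],down(-59.5))
E
```

```text
shift [0.0, 0.154, -0.05] turn [0.003, -0.001, -0.001] rows>= 3.9
shift [0.0, 0.154, 0.029] turn [0.003, -0.001, -0.001] rows>= 3.7
```

Emit:
{"api": "carry_out", "payload": {
  "steps": [
    [-0.25,[0,0,-0.05],[0.003,0,0]],
    [-0.25,[0,0,-0.05],[0.003,0,0]],
    [-0.25,[0,0.154,-0.05],[0.003,0,0]],
    [-0.25,[0,0.154,-0.05],[0.003,0,0]],
    [-0.25,[0,0.154,-0.05],[0.003,0,0]],
    [-0.25,[0,0.154,-0.05],[0.003,0,0]],
    [-0.25,[0,0.154,-0.05],[0.003,0,0]],
    [-0.25,[0,0.154,-0.05],[0.003,0,0]],
    [-0.25,[0,0.154,-0.02],[0.003,0,0]],
    [-0.25,[0,0.154,0],[0.003,0,0]],
    [-0.25,[0,0.154,0.02],[0.003,0,0]],
    [-0.25,[0,0.154,0.029],[0.003,0,0]],
    [-0.25,[0,0.154,0.029],[0.003,0,0]],
    [-1,[0,0.154,0.029],[0.003,0,0]],
    [-1,[0,0.154,0.029],[0.003,0,0]],
    [-1,[0,0.154,0.029],[0.003,0,0]],
    [-1,[0,0.154,0.029],[0.003,0,0]],
    [-1,[0,0.154,0.029],[0.003,0,0]]
  ]
}}

```text
clock: 5.9
position: [0.5589, -0.3117, 0.042]
tcp_rot: [0.0, 0.965, 0.263, 0.001]
contact_force: [-0.6, 1.2, 6.4]
opening: 0.0152
```

Emit:
{"api": "carry_out", "payload": {
  "steps": [
    [-1,[0,-0.01,0],[0,0,0]],
    [-1,[0,-0.025,0],[0,0,0]],
    [-1,[0,-0.04,0],[0,0,0]],
    [-1,[0,-0.055,0],[0,0,0]],
    [-1,[0,-0.07,0],[0,0,0]],
    [-1,[0,-0.085,0],[0,0,0]],
    [-1,[0,-0.1,0],[0,0,0]],
    [-1,[0,-0.115,0],[0,0,0]],
    [-1,[0,-0.13,0],[0,0,0]],
    [-1,[0,-0.14,0],[0,0,0]],
    [-1,[0,-0.145,0],[0,0,0]],
    [-1,[0,-0.15,0],[0,0,0]],
    [-1,[0,-0.15,0],[0,0,0]]
  ]
}}

```text
clock: 6.98
position: [0.4826, -0.1821, 0.0421]
tcp_rot: [0.0, 0.965, 0.263, 0.001]
contact_force: [-4.0, -0.6, 2.2]
opening: 0.015
```

Emit:
{"api": "carry_out", "payload": {
  "steps": [
    [-1,[0,-0.004,0],[0,0,0]],
    [-1,[0,-0.008,0],[0,0,0]],
    [-1,[0,-0.012,0],[0,0,0]],
    [-1,[0,-0.015,0],[0,0,0]],
    [-1,[0,-0.015,0],[0,0,0]]
  ]
}}

```text
clock: 7.4
position: [0.477, -0.1724, 0.0422]
tcp_rot: [0.004, 0.965, 0.263, 0.003]
contact_force: [15.2, -30.3, -20.3]
opening: 0.0147
```

Emit:
{"api": "carry_out", "payload": {
  "steps": [
    [-1,[0,0.002,0],[0,0,0]],
    [-0.25,[0,0.002,0],[0,0,0]],
    [-0.25,[0,0.002,0],[0,0,0]],
    [-0.25,[0,0.002,0],[0,0,0]],
    [-0.25,[0,0,-0.04],[0,0,0]],
    [-0.25,[0,0,-0.08],[0,0,0]],
    [-0.25,[0,0,-0.12],[0,0,0]],
    [-0.25,[0,0,-0.16],[0,0,0]],
    [-0.25,[0,0,-0.16],[0,0,0]]
  ]
}}

```text
clock: 8.15
position: [0.4779, -0.1719, 0.21]
tcp_rot: [0.008, 0.965, 0.263, 0.008]
contact_force: [1.4, -0.2, -0.0]
opening: 0.0353
```

```bash
python3 - <<'E'
from h import *
c=read_camera("scene"); save(c,"s2.png")
for n in ["scene"]:
    c=read_camera(n); P,ok=cloud(c); b,g,r=[c["image"][...,i].astype(int) for i in range(3)]
    m=ok&(P[...,2]>.082)&(P[...,2]<.105)&(r>1.8*g+20)&(r>2*b)&(P[...,0]>.35)&(P[...,0]<.7)&(P[...,1]<-.05)&(P[...,1]>-.45)
    p=P[m]; 
    q=(p[:,:2]-[.5583,-.311])@np.array([[.5075,.8616],[-.8616,.5075]]); 
    for lo,hi in [(-.06,-.05),(-.04,-.02),(-.01,.01),(.02,.04),(.05,.06)]:
        w=(q[:,1]>lo)&(q[:,1]<hi); print(lo,np.percentile(q[w,0],[0,10,50,90,100]).round(4) if w.any() else None)
s=read_state();print(s["position"],s["contact_force"])
E
```

```text
-0.06 [-0.164  -0.1628 -0.159  -0.1529 -0.1511]
-0.04 [-0.1656 -0.1643 -0.1568 -0.131  -0.1213]
-0.01 [-0.1658 -0.1652 -0.1601 -0.1533 -0.1516]
0.02 [-0.1658 -0.1648 -0.1589 -0.1527 -0.1241]
0.05 [-0.1652 -0.164  -0.1586 -0.1546 -0.1521]
[ 0.4760267  -0.17113577  0.20328652] [ 0.41368058  0.54654578 -1.20955628]
```

View pics/s2.png

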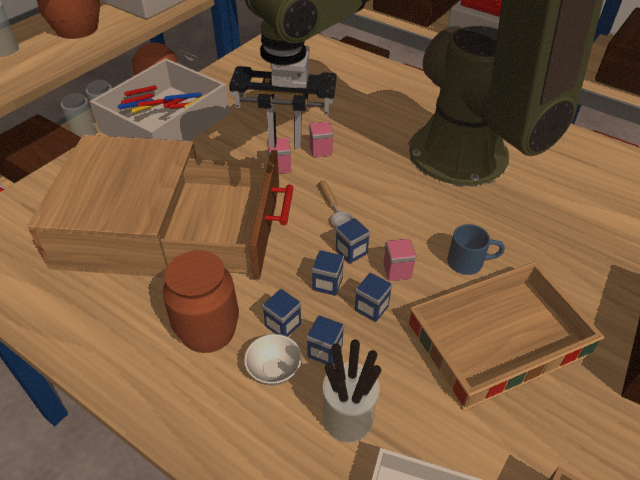

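```bash
python3 - <<'E'
from h import *
go([.442,-.032,.14],down(-109.8)); go([.442,-.032,.002],down(-109.8))
E
```

```text
shift [0.041, -0.138, 0.062] turn [0.009, -0.01, 0.878] rows>= 7.0
shift [0.04, -0.14, 0.2] turn [0.009, -0.01, 0.878] rows>= 7.0
```

Emit:
{"api": "carry_out", "payload": {
  "steps": [
    [0.5,[0.041,-0.138,0.062],[0.009,-0.01,0.878]],
    [0.5,[0.041,-0.138,0.062],[0.009,-0.01,0.878]],
    [0.5,[0.041,-0.138,0.062],[0.009,-0.01,0.878]],
    [0.5,[0.041,-0.138,0.062],[0.009,-0.01,0.878]],
    [0.5,[0.041,-0.138,0.062],[0.009,-0.01,0.878]],
    [0.5,[0.041,-0.138,0.062],[0.009,-0.01,0.878]],
    [0.5,[0.041,-0.138,0.062],[0.009,-0.01,0.878]],
    [0.5,[0.041,-0.138,0.062],[0.009,-0.01,0.878]],
    [0.5,[0.041,-0.138,0.062],[0.009,-0.01,0.878]],
    [0.5,[0.041,-0.138,0.062],[0.009,-0.01,0.878]],
    [0.5,[0.041,-0.138,0.062],[0.009,-0.01,0.878]]
  ]
}}

```text
clock: 9.17
position: [0.4416, -0.0318, 0.1391]
tcp_rot: [-0.0, 0.985, -0.171, -0.001]
contact_force: [0.8, -0.1, 0.3]
opening: 0.0706
```

```bash
python3 - <<'E'
from h import *
c=read_camera("wrist"); save(c,"w3.png")
go([.442,-.032,.002],down(-109.8)); print(read_state()["joint_pos"])
E
```

```text
shift [0.0, 0.0, 0.137] turn [-0.0, 0.001, 0.001] rows>= 3.3
[-1.54888872e-01  9.89436016e-02  1.85537101e+00  3.91683574e-04
  1.18807006e+00  1.76050782e+00]
```

View pics/w3.png

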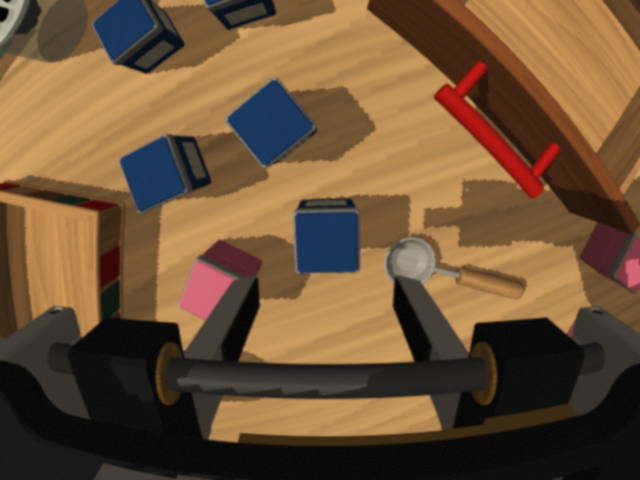

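Emit:
{"api": "carry_out", "payload": {
  "steps": [
    [0.5,[0,0,0.04],[0,0,0]],
    [0.5,[0,0,0.08],[0,0,0]],
    [0.5,[0,0,0.11],[0,0,0]],
    [0.5,[0,0,0.137],[0,0,0]],
    [0.5,[0,0,0.137],[0,0,0]],
    [-1,[0,0,0.137],[0,0,0]],
    [-1,[0,0,0.137],[0,0,0]],
    [-1,[0,0,0.137],[0,0,0]],
    [-1,[0,0,0.137],[0,0,0]],
    [-1,[0,0,0.137],[0,0,0]],
    [-1,[0,0,0.12],[0,0,0]],
    [-1,[0,0,0.08],[0,0,0]],
    [-1,[0,0,0.04],[0,0,0]],
    [-1,[0,0,0],[0,0,0]],
    [-1,[0,0,0],[0,0,0]],
    [-1,[0,0,0],[0,0,0]]
  ]
}}

```text
clock: 10.55
position: [0.4424, -0.0319, 0.141]
tcp_rot: [-0.0, 0.985, -0.171, 0.002]
contact_force: [0.2, -0.6, -6.8]
opening: 0.0498
```

```bash
python3 - <<'E'
from h import *
s=read_state(); print(s["contact_force"],s["opening"],s["position"])
c=read_camera("wrist"); save(c,"w4.png")
s=read_state(); print(s["contact_force"],s["opening"],s["position"])
E
```

```text
[ 0.23876162 -0.59096832 -6.83340396] 0.04978486881607245 [ 0.44238368 -0.03186726  0.14103369]
[-1.24071626 -0.11185429 -6.29964342] 0.049831353389558845 [ 0.44131914 -0.03174561  0.13910182]
```

View pics/w4.png

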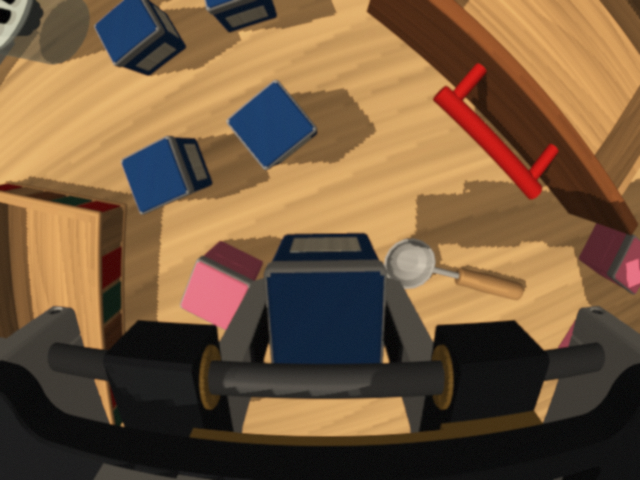

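```bash
cat >> h.py <<'E'
CX=np.array([.5075,-.8616]); CY=np.array([.8616,.5075]); FL=np.array([.5459,-.2899])
def slot(x,y): return FL+x*CX+y*CY
BX=np.array([.515,.857]); BY=np.array([-.857,.515]); BC=np.array([.464,.313])
def bslot(x,y): return BC+x*BX+y*BY
E
python3 - <<'E'
from h import *
p=slot(.03,-.08); print(p)
go([*p,.16],down(-149.5))
E
```

```text
[ 0.492197 -0.356348]
shift [0.158, 0.288, -0.021] turn [-0.0, 0.001, 0.694] rows>= 7.9
```

Emit:
{"api": "carry_out", "payload": {
  "steps": [
    [-1,[0,0,-0.021],[0,0,0]],
    [-1,[0.015,0.029,-0.021],[0,0,0.07]],
    [-1,[0.032,0.058,-0.021],[0,0,0.14]],
    [-1,[0.047,0.086,-0.021],[0,0,0.21]],
    [-1,[0.063,0.115,-0.021],[0,0,0.28]],
    [-1,[0.079,0.144,-0.021],[0,0,0.35]],
    [-1,[0.095,0.173,-0.021],[0,0,0.42]],
    [-1,[0.111,0.202,-0.021],[0,0,0.49]],
    [-1,[0.126,0.23,-0.021],[0,0,0.56]],
    [-1,[0.142,0.259,-0.021],[0,0,0.63]],
    [-1,[0.153,0.279,-0.021],[0,0,0.694]],
    [-1,[0.158,0.288,-0.021],[0,0,0.694]],
    [-1,[0.158,0.288,-0.021],[0,0,0.694]],
    [-1,[0.158,0.288,-0.021],[0,0,0.694]]
  ]
}}

```text
clock: 11.77
position: [0.4921, -0.3553, 0.158]
tcp_rot: [-0.001, 0.868, -0.496, -0.002]
contact_force: [0.2, 0.3, -6.3]
opening: 0.0495
```

```bash
python3 - <<'E'
from h import *
p=slot(.03,-.08)
go([*p,.026],down(-149.5))
c=read_camera("scene"); save(c,"s3.png")
E
```

```text
shift [0.001, 0.0, 0.132] turn [0.001, 0.004, 0.001] rows>= 3.2
```

View pics/s3.png

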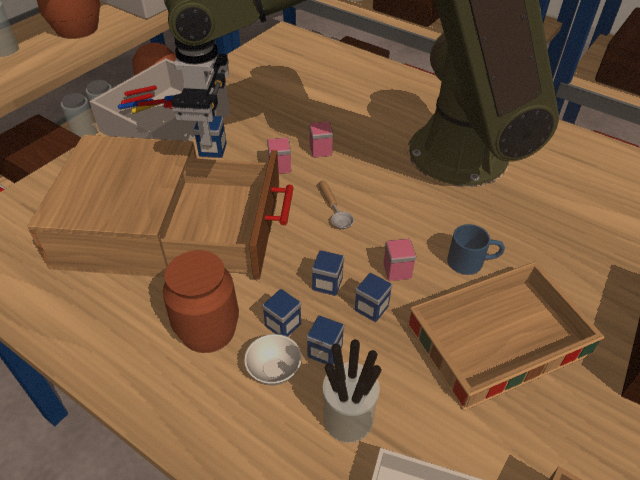

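Emit:
{"api": "carry_out", "payload": {
  "steps": [
    [-1,[0.001,0,0.03],[0,0.004,0]],
    [-1,[0.001,0,0.06],[0,0.004,0]],
    [-1,[0.001,0,0.09],[0,0.004,0]],
    [-1,[0.001,0,0.11],[0,0.004,0]],
    [-1,[0.001,0,0.12],[0,0.004,0]],
    [-1,[0.001,0,0.127],[0,0.004,0]],
    [-1,[0.001,0,0.132],[0,0.004,0]],
    [-1,[0.001,0,0.134],[0,0.004,0]]
  ]
}}

```text
clock: 12.48
position: [0.4933, -0.3557, 0.026]
tcp_rot: [0.001, 0.869, -0.495, 0.001]
contact_force: [-4.1, 0.3, 11.6]
opening: 0.0498
```

Emit:
{"api": "carry_out", "payload": {
  "steps": [
    [-1,[0,0,-0.002],[0,0,0]],
    [0.25,[0,0,-0.002],[0,0,0]],
    [0.25,[0,0,-0.002],[0,0,0]],
    [0.25,[0,0,-0.002],[0,0,0]],
    [0.25,[0,0,-0.03],[0,0,0]],
    [0.25,[0,0,-0.07],[0,0,0]],
    [0.25,[0,0,-0.11],[0,0,0]],
    [0.25,[0,0,-0.14],[0,0,0]],
    [0.25,[0,0,-0.14],[0,0,0]]
  ]
}}

```text
clock: 13.23
position: [0.4951, -0.357, 0.1736]
tcp_rot: [0.002, 0.869, -0.495, 0.007]
contact_force: [0.8, -0.6, 0.7]
opening: 0.0588
```

```bash
cat >> h.py <<'E'
def tins(n="top"):
    c=read_camera(n); P,ok=cloud(c); out=[]
    b,g,r=[c["image"][...,i].astype(int) for i in range(3)]
    m=(ok&(P[...,2]>.055)&(P[...,2]<.11)&(b>1.3*r)&(b>30)&(P[...,0]>.15)).astype(np.uint8)
    m=cv2.morphologyEx(m,cv2.MORPH_OPEN,np.ones((3,3),np.uint8))
    k,lab,st,_=cv2.connectedComponentsWithStats(m)
    for i in range(1,k):
        if st[i,4]<120: continue
        p=P[lab==i]; zt=np.percentile(p[:,2],80); p=p[abs(p[:,2]-zt)<.008]
        rc=cv2.minAreaRect((p[:,:2]*1000).astype(np.float32)); out.append((n,np.round(rc[0]).tolist(),np.round(rc[1]).tolist(),round(rc[2],1),round(zt,3)))
    for o in out: print(o)
    return c
E
python3 - <<'E'
from h import *
c=tins("top"); save(c,"t2.png"); c=tins("scene"); save(c,"s4.png")
E
```

```text
('top', [676.0, 64.0], [48.0, 47.0], 11.7, np.float64(0.072))
('top', [674.0, -33.0], [46.0, 48.0], 88.4, np.float64(0.072))
('top', [543.0, -23.0], [47.0, 47.0], 18.0, np.float64(0.072))
('top', [541.0, 81.0], [46.0, 47.0], 89.1, np.float64(0.072))
('top', [496.0, -354.0], [43.0, 47.0], 32.6, np.float64(0.093))
('top', [309.0, -664.0], [14.0, 59.0], 77.2, np.float64(0.077))
('scene', [494.0, -357.0], [52.0, 49.0], 32.3, np.float64(0.094))
('scene', [515.0, -342.0], [10.0, 47.0], 37.1, np.float64(0.076))
('scene', [544.0, -24.0], [49.0, 48.0], 18.0, np.float64(0.071))
('scene', [543.0, 80.0], [49.0, 48.0], 1.0, np.float64(0.072))
('scene', [675.0, -34.0], [48.0, 48.0], 85.6, np.float64(0.072))
('scene', [676.0, 63.0], [49.0, 48.0], 9.0, np.float64(0.072))
```

View pics/t2.png

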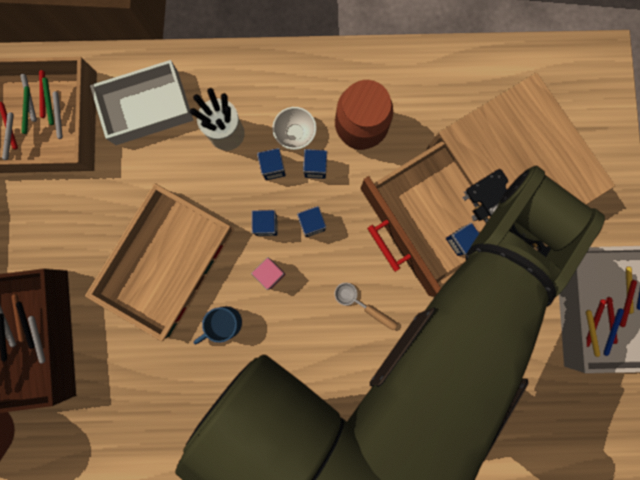

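```bash
python3 - <<'E'
from h import *
go([.543,-.0235,.13],down(-72)); go([.543,-.0235,.002],down(-72))
E
```

```text
shift [-0.261, -0.212, 0.036] turn [0.003, -0.005, -1.35] rows>= 10.8
shift [-0.262, -0.212, 0.164] turn [0.003, -0.005, -1.35] rows>= 10.8
```

Emit:
{"api": "carry_out", "payload": {
  "steps": [
    [0.5,[-0.261,-0.212,0],[0.003,-0.005,-1.35]],
    [0.5,[-0.261,-0.212,0],[0.003,-0.005,-1.35]],
    [0.5,[-0.261,-0.212,0],[0.003,-0.005,-1.35]],
    [0.5,[-0.261,-0.212,0],[0.003,-0.005,-1.35]],
    [0.5,[-0.261,-0.212,0],[0.003,-0.005,-1.35]],
    [0.5,[-0.261,-0.212,0],[0.003,-0.005,-1.35]],
    [0.5,[-0.261,-0.212,0],[0.003,-0.005,-1.35]],
    [0.5,[-0.261,-0.212,0],[0.003,-0.005,-1.35]],
    [0.5,[-0.261,-0.212,0.03],[0.003,-0.005,-1.35]],
    [0.5,[-0.261,-0.212,0.03],[0.003,-0.005,-1.35]],
    [0.5,[-0.261,-0.212,0.03],[0.003,-0.005,-1.35]],
    [0.5,[-0.261,-0.212,0.03],[0.003,-0.005,-1.35]],
    [0.5,[-0.261,-0.212,0.03],[0.003,-0.005,-1.35]],
    [0.5,[-0.261,-0.212,0.03],[0.003,-0.005,-1.35]]
  ]
}}

```text
clock: 14.5
position: [0.5428, -0.0233, 0.1354]
tcp_rot: [-0.0, 0.988, 0.154, -0.0]
contact_force: [0.2, -0.5, -0.5]
opening: 0.0706
```

```bash
python3 - <<'E'
from h import *
go([.543,-.0235,.002],down(-72)); c=read_camera("wrist"); save(c,"w5.png")
E
```

```text
shift [0.0, 0.0, 0.133] turn [-0.0, 0.0, -0.004] rows>= 3.2
```

View pics/w5.png

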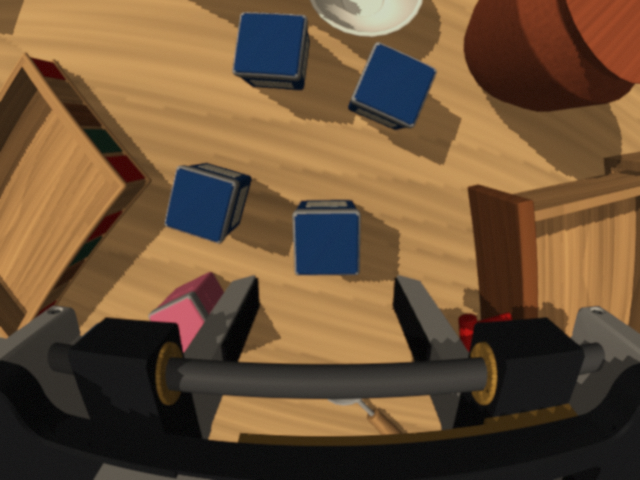

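Tin centred at (327,238) between the fingers. Grasp and lift.

Emit:
{"api": "carry_out", "payload": {
  "steps": [
    [0.5,[0,0,0.04],[0,0,0]],
    [0.5,[0,0,0.08],[0,0,0]],
    [0.5,[0,0,0.11],[0,0,0]],
    [0.5,[0,0,0.133],[0,0,0]],
    [0.5,[0,0,0.133],[0,0,0]],
    [-1,[0,0,0.133],[0,0,0]],
    [-1,[0,0,0.133],[0,0,0]],
    [-1,[0,0,0.133],[0,0,0]],
    [-1,[0,0,0.133],[0,0,0]],
    [-1,[0,0,0.133],[0,0,0]],
    [-1,[0,0,0.11],[0,0,0]],
    [-1,[0,0,0.07],[0,0,0]],
    [-1,[0,0,0.03],[0,0,0]],
    [-1,[0,0,0],[0,0,0]],
    [-1,[0,0,-0.02],[0,0,0]],
    [-1,[0,0,-0.025],[0,0,0]],
    [-1,[0,0,-0.025],[0,0,0]],
    [-1,[0,0,-0.025],[0,0,0]]
  ]
}}

```text
clock: 16.05
position: [0.5423, -0.0233, 0.1592]
tcp_rot: [-0.0, 0.988, 0.155, -0.001]
contact_force: [-0.1, 0.3, -5.5]
opening: 0.0499
```

```bash
python3 - <<'E'
from h import *
s=read_state(); print(s["contact_force"],s["opening"],s["position"])
print("drawer");p=slot(.03,0); go([*p,.16],down(-149.5)); go([*p,.16],down(30.5))
print("basket");p=bslot(-.042,.08); print(p); go([*p,.13],down(-31)); p=bslot(.042,.08); print(p); go([*p,.13],down(-31))
E
```

```text
[-0.08062159  0.31570444 -5.5010482 ] 0.049938205810758106 [ 0.54227114 -0.02329886  0.15920079]
drawer
shift [-0.071, 0.284, -0.001] turn [0.001, 0.002, 1.349] rows>= 10.8
shift [-0.071, 0.284, -0.001] turn [-0.002, 0.001, -1.793] rows>= 14.3
basket
[0.37381  0.318206]
shift [-0.056, -0.377, 0.03] turn [-0.001, 0.001, -0.719] rows>= 9.2
[0.41707  0.390194]
shift [0.007, -0.432, 0.029] turn [-0.001, 0.001, -0.719] rows>= 10.4
```

Emit:
{"api": "carry_out", "payload": {
  "steps": [
    [-1,[-0.006,0.024,-0.002],[0,0,0.115]],
    [-1,[-0.012,0.047,-0.002],[0,0,0.23]],
    [-1,[-0.018,0.071,-0.002],[0,0,0.34]],
    [-1,[-0.024,0.095,-0.002],[0,0,0.45]],
    [-1,[-0.03,0.118,-0.002],[0,0,0.56]],
    [-1,[-0.036,0.142,-0.002],[0,0,0.67]],
    [-1,[-0.042,0.166,-0.002],[0,0,0.79]],
    [-1,[-0.048,0.19,-0.002],[0,0,0.9]],
    [-1,[-0.053,0.213,-0.002],[0,0,1.01]],
    [-1,[-0.059,0.237,-0.002],[0,0,1.12]],
    [-1,[-0.065,0.26,-0.002],[0,0,1.24]],
    [-1,[-0.069,0.276,-0.002],[0,0,1.3]],
    [-1,[-0.071,0.284,-0.002],[0,0.002,1.349]],
    [-1,[-0.071,0.284,-0.002],[0,0.002,1.349]],
    [-1,[-0.071,0.284,-0.002],[0,0.002,1.349]]
  ]
}}

```text
clock: 17.3
position: [0.561, -0.3152, 0.1596]
tcp_rot: [0.0, 0.868, -0.496, -0.001]
contact_force: [-0.4, 1.1, 0.3]
opening: 0.0004
```

```bash
python3 - <<'E'
from h import *
p=slot(.03,0); go([*p,.027],down(-149.5)); print(read_state()["contact_force"])
E
```

```text
shift [0.001, -0.0, 0.133] turn [0.001, 0.002, 0.001] rows>= 3.2
[-0.36427381  1.09225389  0.29148349]
```

Opening 0.0004 – the tin was dropped on the way. Look.

```bash
python3 - <<'E'
from h import *
c=tins("top"); save(c,"t3.png"); c=tins("scene"); save(c,"s5.png"); c=read_camera("wrist"); save(c,"w6.png")
E
```

```text
('top', [675.0, 65.0], [48.0, 47.0], 10.9, np.float64(0.072))
('top', [674.0, -33.0], [46.0, 48.0], 88.3, np.float64(0.072))
('top', [542.0, 81.0], [46.0, 46.0], 89.4, np.float64(0.072))
('top', [311.0, -664.0], [14.0, 55.0], 80.0, np.float64(0.078))
('scene', [495.0, -358.0], [52.0, 48.0], 31.0, np.float64(0.094))
('scene', [515.0, -344.0], [8.0, 48.0], 32.0, np.float64(0.075))
('scene', [544.0, 80.0], [48.0, 48.0], 88.7, np.float64(0.071))
('scene', [674.0, -35.0], [50.0, 48.0], 84.0, np.float64(0.071))
('scene', [677.0, 63.0], [50.0, 48.0], 10.4, np.float64(0.071))
```

View pics/s5.png

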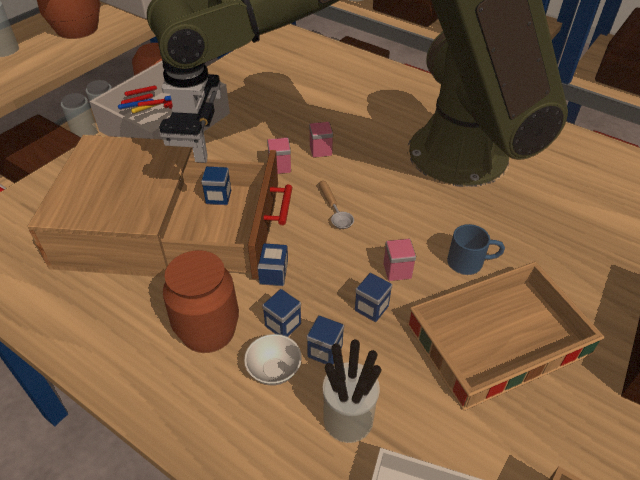

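View pics/t3.png

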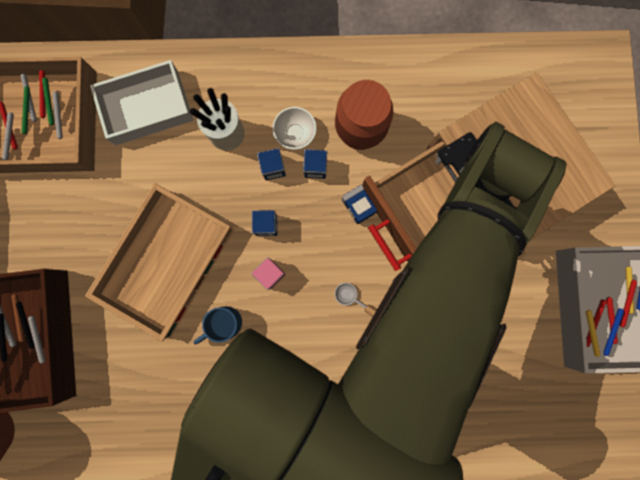

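View pics/w6.png

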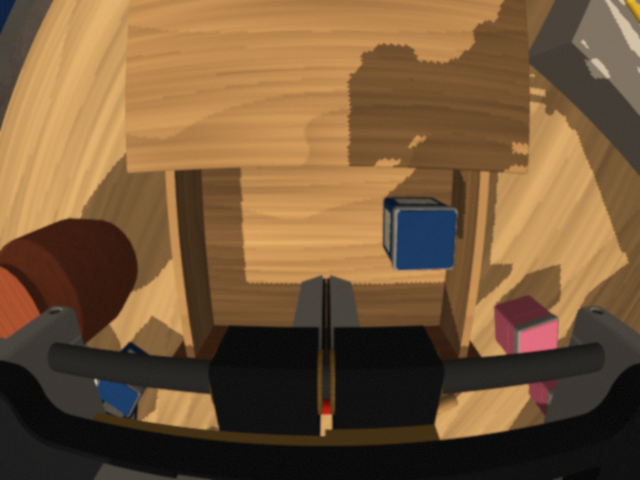

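```bash
python3 - <<'E'
from h import *
for n in ["top","scene"]:
    c=read_camera(n); P,ok=cloud(c)
    for r in cut_out(n,"tin_a"):
        m=r["pixels"]&ok; p=P[m]
        if len(p)<20: continue
        md=np.median(p,0)
        if abs(md[0]-.58)<.1 and abs(md[1]+.12)<.08:
            print(n,r["conf"],np.round(r["rect"]),md.round(3),np.percentile(p[:,2],[2,50,90,98]).round(3))
            zt=np.percentile(p[:,2],90)
            for lo,hi in [(zt-.008,zt+.008),(.015,zt+.01)]:
                t=p[(p[:,2]>lo)&(p[:,2]<hi)]; rc=cv2.minAreaRect((t[:,:2]*1000).astype(np.float32)); print(rc)
    x,y,w,h=(359,204,60,60) if n=="top" else (272,265,70,70)
    cv2.imwrite(f"pics/z_{n}.png",cv2.resize(c["image"][y-h:y+h,x-w:x+w],None,fx=5,fy=5,interpolation=2)[:600,:700])
E
```

```text
top 0.8 [359. 203.  32.  40.] [ 0.579 -0.127  0.049] [0.008 0.049 0.053 0.054]
((581.9771728515625, -129.02203369140625), (70.15592956542969, 50.68861770629883), 31.072256088256836)
((581.680419921875, -128.56321716308594), (70.45635986328125, 50.933197021484375), 30.018827438354492)
scene 0.76 [273. 265.  30.  43.] [ 0.597 -0.123  0.048] [0.003 0.048 0.052 0.053]
((582.263916015625, -130.72544860839844), (74.78182983398438, 51.198795318603516), 30.432071685791016)
((572.9397583007812, -135.77828979492188), (96.89906311035156, 52.12175369262695), 29.96470832824707)
```

View pics/z_top.png

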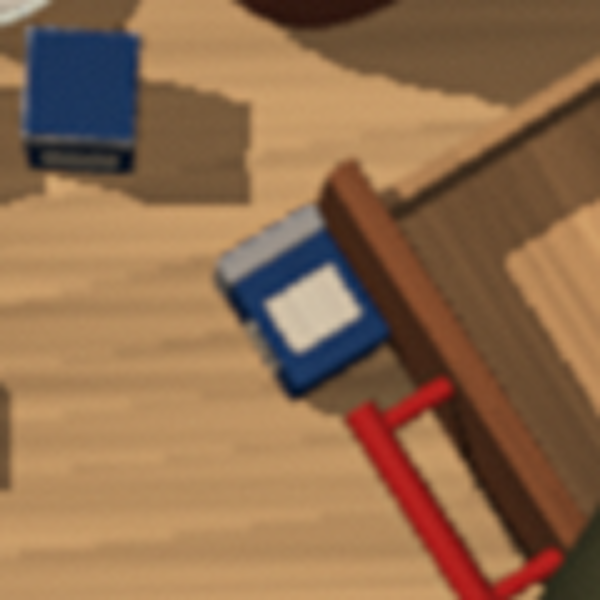

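View pics/z_scene.png

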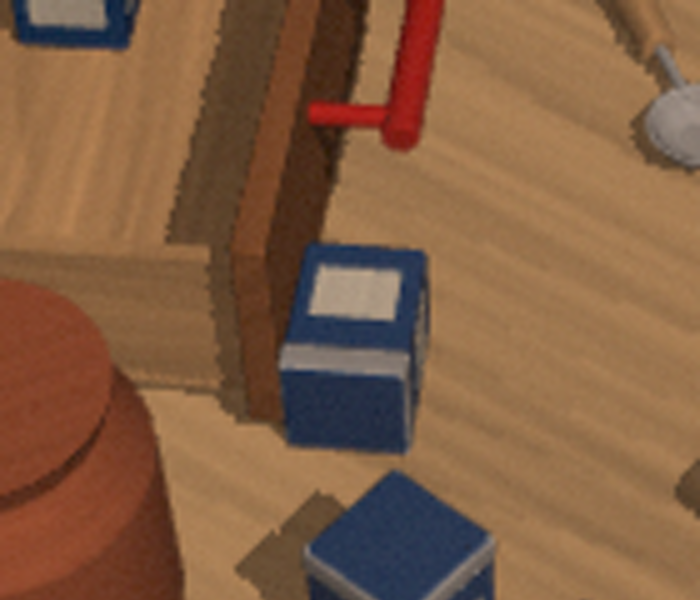

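```bash
cat >> h.py <<'E'
def tcp_for(G,rot): return np.array(G)+.048*rot.as_matrix()[:,2]
E
python3 - <<'E'
from h import *
r=down(-149.5,12); c=np.array([.582,-.1295]); g=c-.004*CX+.002*CY
print(r.as_matrix().round(2))
go(tcp_for([*g,.16],r),r); go(tcp_for([*g,.036],r),r)
E
```

```text
[[ 0.5  -0.86  0.11]
 [-0.84 -0.51 -0.18]
 [ 0.21  0.   -0.98]]
shift [-0.143, -0.114, 0.048] turn [0.0, 0.209, 0.001] rows>= 4.5
shift [-0.143, -0.114, 0.172] turn [0.0, 0.209, 0.001] rows>= 6.0
```

Emit:
{"api": "carry_out", "payload": {
  "steps": [
    [0.79,[-0.04,-0.03,0],[0,0.07,0]],
    [0.79,[-0.08,-0.06,0],[0,0.14,0]],
    [0.79,[-0.11,-0.09,0],[0,0.209,0]],
    [0.79,[-0.143,-0.114,0.02],[0,0.209,0]],
    [0.79,[-0.143,-0.114,0.03],[0,0.209,0]],
    [0.79,[-0.143,-0.114,0.03],[0,0.209,0]],
    [0.79,[-0.143,-0.114,0.03],[0,0.209,0]],
    [0.79,[-0.143,-0.114,0.03],[0,0.209,0]]
  ]
}}

```text
clock: 18.32
position: [0.5872, -0.1346, 0.1318]
tcp_rot: [0.052, 0.864, -0.493, 0.091]
contact_force: [0.9, -0.9, 0.6]
opening: 0.0504
```

```bash
python3 - <<'E'
from h import *
r=down(-149.5,12); c=np.array([.582,-.1295]); g=c-.004*CX+.002*CY
go(tcp_for([*g,.10],r),r); go(tcp_for([*g,.036],r),r)
c=read_camera("wrist"); save(c,"w7.png");c=read_camera("scene"); save(c,"s6.png")
E
```

```text
shift [-0.018, -0.0, 0.077] turn [-0.0, -0.001, 0.001] rows>= 1.9
shift [-0.031, -0.0, 0.139] turn [-0.0, -0.001, 0.001] rows>= 3.4
```

View pics/w7.png

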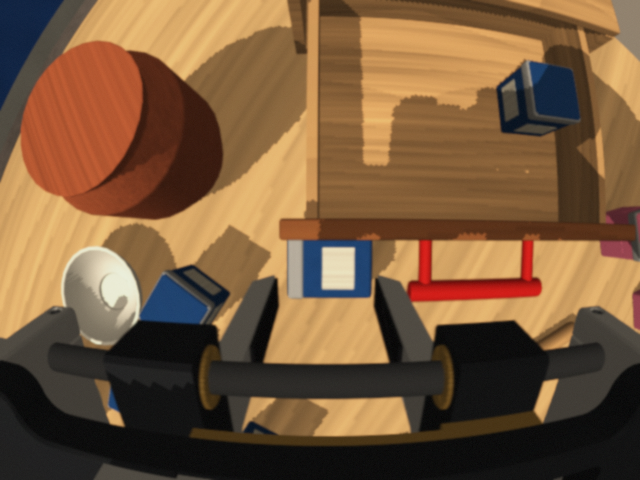

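View pics/s6.png

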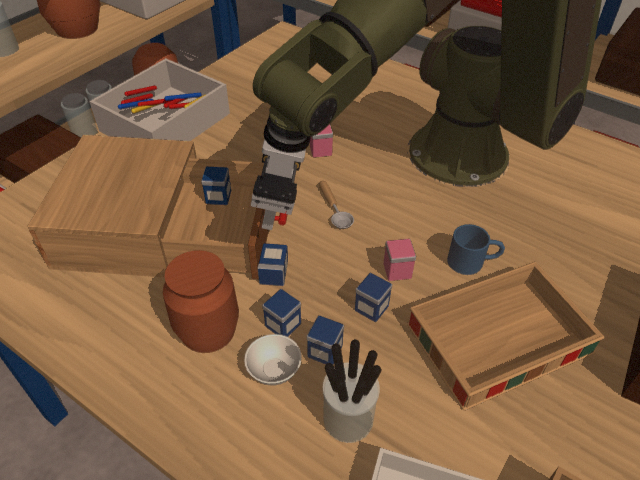

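Emit:
{"api": "carry_out", "payload": {
  "steps": [
    [0.79,[-0.008,0,0.02],[0,0,0]],
    [0.79,[-0.008,0,0.02],[0,0,0]],
    [0.79,[-0.008,0,0.02],[0,0,0]],
    [0.79,[-0.008,0,0.02],[0,0,0]],
    [0.79,[-0.008,0,0.02],[0,0,0]],
    [0.79,[-0.008,0,0.02],[0,0,0]],
    [0.79,[-0.014,0,0.05],[0,0,0]],
    [0.79,[-0.018,0,0.077],[0,0,0]],
    [0.79,[-0.023,0,0.1],[0,0,0]],
    [0.79,[-0.027,0,0.12],[0,0,0]],
    [0.79,[-0.031,0,0.139],[0,0,0]],
    [0.79,[-0.031,0,0.139],[0,0,0]],
    [0.79,[-0.031,0,0.139],[0,0,0]]
  ]
}}

```text
clock: 19.5
position: [0.5865, -0.1341, -0.0104]
tcp_rot: [0.052, 0.863, -0.494, 0.091]
contact_force: [0.2, 0.2, 1.2]
opening: 0.0842
```

Clear descent. Close and lift.

Emit:
{"api": "carry_out", "payload": {
  "steps": [
    [-1,[0,0,0],[0,0,0]],
    [-1,[0,0,0],[0,0,0]],
    [-1,[0,0,0],[0,0,0]],
    [-1,[0,0,0],[0,0,0]],
    [-1,[0,0,0],[0,0,0]],
    [-1,[0.004,0,-0.02],[0,0,0]],
    [-1,[0.006,0,-0.04],[0,0,0]],
    [-1,[0.014,0,-0.08],[0,0,0]],
    [-1,[0.025,0,-0.12],[0,0,0]],
    [-1,[0.03,0,-0.15],[0,0,0]],
    [-1,[0.035,0,-0.17],[0,0,0]],
    [-1,[0.035,0,-0.17],[0,0,0]],
    [-1,[0.035,0,-0.17],[0,0,0]]
  ]
}}

```text
clock: 20.58
position: [0.5859, -0.133, 0.1631]
tcp_rot: [0.052, 0.863, -0.494, 0.091]
contact_force: [-0.2, 0.2, -6.4]
opening: 0.0698
```

```bash
python3 - <<'E'
from h import *
s=read_state(); print(s["contact_force"],s["opening"],s["position"])
c=read_camera("wrist"); save(c,"w8.png")
r=down(-149.5,12)
g=slot(-.045,-.065); go(tcp_for([*g,.19],r),r)
E
```

```text
[-0.16462498  0.19186562 -6.43025186] 0.06981277748920475 [ 0.58586104 -0.13297135  0.16308285]
shift [0.075, 0.178, 0.035] turn [0.002, 0.001, -0.0] rows>= 4.7
```

View pics/w8.png

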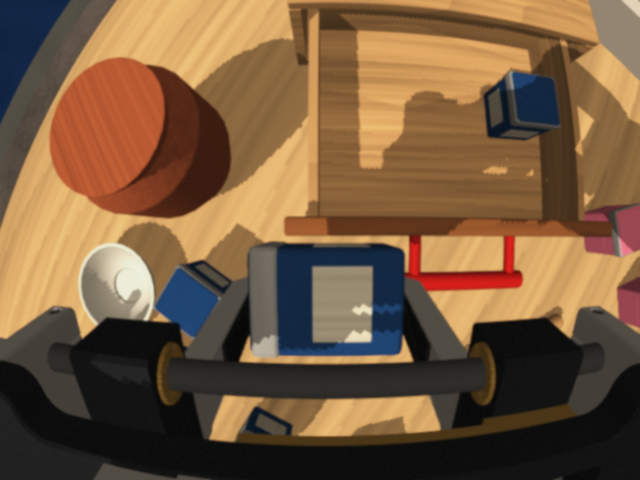

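```bash
python3 - <<'E'
from h import *
r=down(-149.5,12)
g=slot(-.049,-.064); go(tcp_for([*g,.18],r),r)
E
```

```text
shift [0.069, 0.177, 0.044] turn [0.002, 0.001, -0.0] rows>= 4.7
```

Emit:
{"api": "carry_out", "payload": {
  "steps": [
    [-1,[0.009,0.022,0.004],[0,0,0]],
    [-1,[0.018,0.044,0.008],[0,0,0]],
    [-1,[0.028,0.066,0.012],[0,0,0]],
    [-1,[0.037,0.088,0.016],[0,0,0]],
    [-1,[0.046,0.11,0.02],[0,0,0]],
    [-1,[0.056,0.133,0.024],[0,0,0]],
    [-1,[0.066,0.155,0.028],[0,0,0]],
    [-1,[0.071,0.172,0.032],[0,0,0]],
    [-1,[0.071,0.178,0.034],[0,0,0]],
    [-1,[0.071,0.178,0.034],[0,0,0]],
    [-1,[0.071,0.178,0.034],[0,0,0]]
  ]
}}

```text
clock: 21.55
position: [0.4703, -0.2884, 0.142]
tcp_rot: [0.052, 0.863, -0.494, 0.089]
contact_force: [-0.3, 0.0, -5.4]
opening: 0.0697
```

```bash
python3 - <<'E'
from h import *
r=down(-149.5,12)
g=slot(-.049,-.064); go(tcp_for([*g,.06],r),r)
s=read_state(); print(s["contact_force"])
c=read_camera("scene"); save(c,"s7.png")
E
```

```text
shift [-0.026, -0.001, 0.126] turn [0.003, 0.003, -0.0] rows>= 3.1
[-0.28596051  0.0428329  -5.35294731]
```

View pics/s7.png

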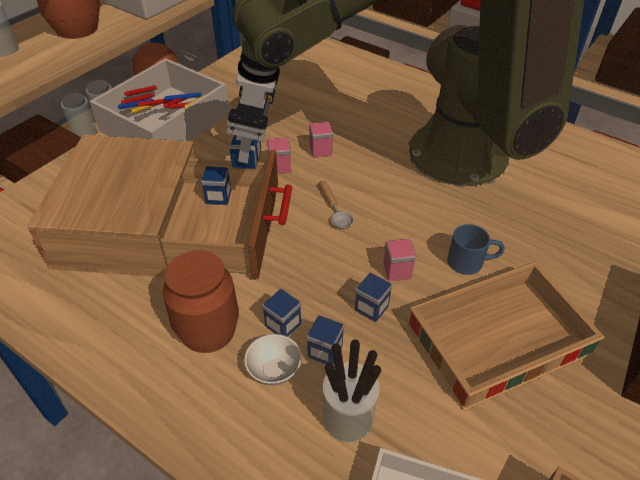

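Emit:
{"api": "carry_out", "payload": {
  "steps": [
    [-1,[-0.006,0,0.03],[0.003,0,0]],
    [-1,[-0.012,0,0.06],[0.003,0,0]],
    [-1,[-0.018,0,0.09],[0.003,0,0]],
    [-1,[-0.022,0,0.108],[0.003,0,0]],
    [-1,[-0.024,0,0.118],[0.003,0,0]],
    [-1,[-0.026,0,0.124],[0.003,0,0]],
    [-1,[-0.026,0,0.127],[0.003,0,0]],
    [-1,[-0.026,0,0.127],[0.003,0,0]]
  ]
}}

```text
clock: 22.27
position: [0.4718, -0.2893, 0.0138]
tcp_rot: [0.051, 0.864, -0.493, 0.091]
contact_force: [-0.2, -0.2, -5.7]
opening: 0.0699
```

Emit:
{"api": "carry_out", "payload": {
  "steps": [
    [-1,[0,0,0.002],[0,0,0]],
    [-1,[-0.001,0,0.004],[0,0,0]],
    [-1,[-0.001,0,0.004],[0,0,0]],
    [0,[-0.001,0,0.004],[0,0,0]]
  ]
}}

```text
clock: 22.6
position: [0.4736, -0.2911, 0.013]
tcp_rot: [0.052, 0.863, -0.493, 0.094]
contact_force: [-3.5, -4.8, 14.9]
opening: 0.0699
```

Emit:
{"api": "carry_out", "payload": {
  "steps": [
    [0.62,[0,0,-0.003],[0,0,0]],
    [0.62,[0,0,-0.003],[0,0,0]],
    [0.62,[0,0,-0.003],[0,0,0]],
    [0.62,[0.006,0,-0.03],[0,0,0]],
    [0.62,[0.014,0,-0.065],[0,0,0]],
    [0.62,[0.021,0,-0.1],[0,0,0]],
    [0.62,[0.029,0,-0.14],[0,0,0]],
    [0.62,[0.029,0,-0.16],[0,0,0]],
    [0.62,[0.029,0,-0.16],[0,0,0]]
  ]
}}

```text
clock: 23.35
position: [0.4717, -0.2869, 0.1807]
tcp_rot: [0.052, 0.863, -0.493, 0.098]
contact_force: [-0.3, -0.4, 0.5]
opening: 0.0764
```

```bash
python3 - <<'E'
from h import *
c=tins("top"); save(c,"t4.png");c=tins("scene"); save(c,"s8.png")
c=read_camera("wrist"); save(c,"w9.png")
E
```

```text
('top', [676.0, 65.0], [48.0, 47.0], 10.8, np.float64(0.072))
('top', [674.0, -33.0], [46.0, 49.0], 88.0, np.float64(0.072))
('top', [542.0, 81.0], [46.0, 47.0], 89.8, np.float64(0.072))
('top', [313.0, -665.0], [13.0, 52.0], 74.5, np.float64(0.078))
('scene', [313.0, -664.0], [16.0, 57.0], 76.2, np.float64(0.077))
('scene', [495.0, -361.0], [51.0, 49.0], 34.6, np.float64(0.094))
('scene', [543.0, 80.0], [48.0, 47.0], 0.5, np.float64(0.071))
('scene', [674.0, -35.0], [49.0, 48.0], 83.8, np.float64(0.071))
('scene', [675.0, 63.0], [49.0, 48.0], 12.1, np.float64(0.072))
```

View pics/w9.png

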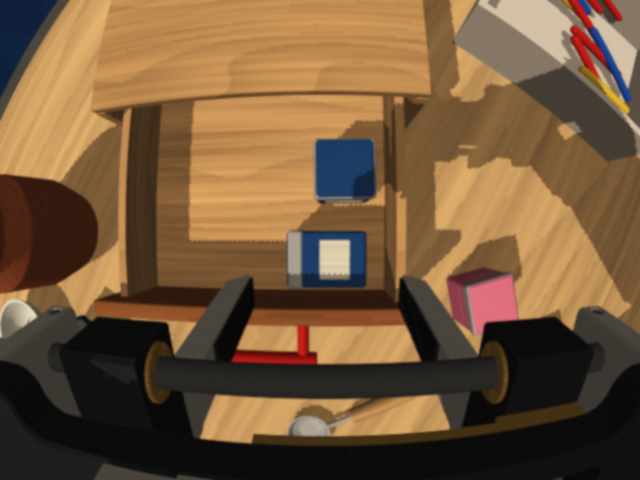

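View pics/s8.png

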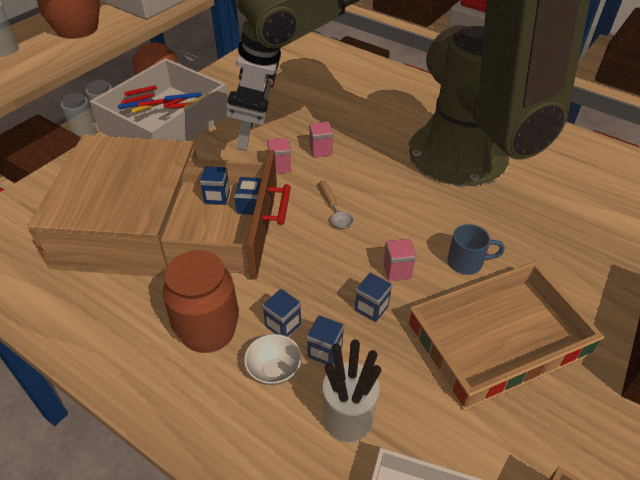

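```bash
python3 - <<'E'
from h import *
r=down(-90)
go(tcp_for([.542,.081,.18],r),r); go(tcp_for([.542,.081,.05],r),r)
E
```

```text
shift [-0.282, -0.249, -0.017] turn [0.108, -0.196, -1.033] rows>= 9.0
shift [-0.31, -0.248, 0.11] turn [0.108, -0.196, -1.033] rows>= 9.9
```

Emit:
{"api": "carry_out", "payload": {
  "steps": [
    [0.5,[-0.282,-0.249,-0.017],[0.108,-0.196,-1.033]],
    [0.5,[-0.282,-0.249,-0.017],[0.108,-0.196,-1.033]],
    [0.5,[-0.282,-0.249,-0.017],[0.108,-0.196,-1.033]],
    [0.5,[-0.282,-0.249,-0.017],[0.108,-0.196,-1.033]],
    [0.5,[-0.282,-0.249,-0.017],[0.108,-0.196,-1.033]],
    [0.5,[-0.282,-0.249,-0.017],[0.108,-0.196,-1.033]],
    [0.5,[-0.282,-0.249,-0.017],[0.108,-0.196,-1.033]],
    [0.5,[-0.282,-0.249,-0.017],[0.108,-0.196,-1.033]],
    [0.5,[-0.282,-0.249,-0.017],[0.108,-0.196,-1.033]],
    [0.5,[-0.282,-0.249,-0.017],[0.108,-0.196,-1.033]],
    [0.5,[-0.282,-0.249,-0.017],[0.108,-0.196,-1.033]],
    [0.5,[-0.282,-0.249,-0.017],[0.108,-0.196,-1.033]],
    [0.5,[-0.282,-0.249,-0.017],[0.108,-0.196,-1.033]]
  ]
}}

```text
clock: 24.58
position: [0.5421, 0.0799, 0.1313]
tcp_rot: [0.0, 1.0, -0.001, -0.0]
contact_force: [0.4, 0.8, -0.0]
opening: 0.0706
```

```bash
python3 - <<'E'
from h import *
r=down(-90)
go(tcp_for([.542,.081,.05],r),r)
c=read_camera("wrist"); save(c,"w10.png")
E
```

```text
shift [0.0, -0.001, 0.129] turn [0.001, 0.001, -0.002] rows>= 3.1
```

View pics/w10.png

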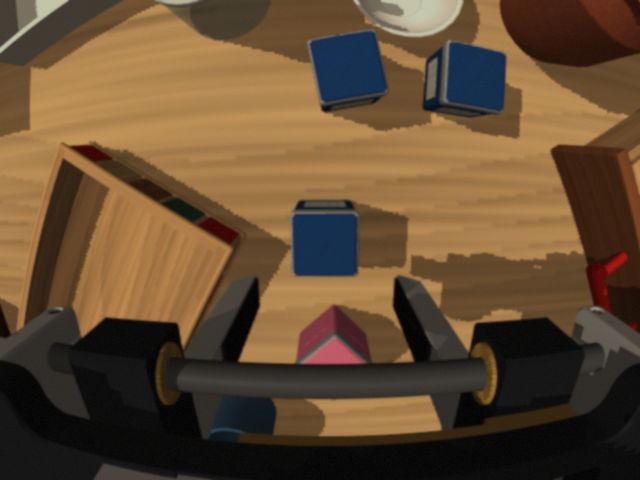

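Emit:
{"api": "carry_out", "payload": {
  "steps": [
    [0.5,[0,-0.001,0.04],[0,0,0]],
    [0.5,[0,-0.001,0.08],[0,0,0]],
    [0.5,[0,-0.001,0.11],[0,0,0]],
    [0.5,[0,-0.001,0.129],[0,0,0]],
    [0.5,[0,-0.001,0.129],[0,0,0]],
    [-1,[0,-0.001,0.129],[0,0,0]],
    [-1,[0,-0.001,0.129],[0,0,0]],
    [-1,[0,-0.001,0.129],[0,0,0]],
    [-1,[0,-0.001,0.129],[0,0,0]],
    [-1,[0,-0.001,0.129],[0,0,0]],
    [-1,[0,0,0.11],[0,0,0]],
    [-1,[0,0,0.08],[0,0,0]],
    [-1,[0,0,0.05],[0,0,0]],
    [-1,[0,0,0.02],[0,0,0]],
    [-1,[0,0,0],[0,0,0]],
    [-1,[0,0,-0.01],[0,0,0]],
    [-1,[0,0,-0.01],[0,0,0]],
    [-1,[0,0,-0.01],[0,0,0]]
  ]
}}

```text
clock: 26.13
position: [0.5419, 0.0798, 0.1411]
tcp_rot: [0.0, 1.0, -0.001, -0.0]
contact_force: [-1.2, 0.2, -1.7]
opening: 0.0499
```

```bash
python3 - <<'E'
from h import *
s=read_state(); print(s["contact_force"],s["opening"],s["position"])
print("basket")
for b in [(-.042,.08),(-.042,-.08),(.042,.08),(.042,-.08)]:
  r=down(-31); p=bslot(*b); print(b,p); go(tcp_for([*p,.18],r),r)
r=down(-149.5); p=slot(.03,0); go(tcp_for([*p,.21],r),r)
E
```

```text
[-1.1663655   0.24246424 -1.70108605] 0.04993993866057115 [0.54192992 0.07976844 0.14105699]
basket
(-0.042, 0.08) [0.37381  0.318206]
shift [-0.169, -0.238, 0.009] turn [0.0, 0.001, -1.032] rows>= 8.3
(-0.042, -0.08) [0.51093  0.235806]
shift [-0.031, -0.156, 0.009] turn [0.0, 0.001, -1.032] rows>= 8.3
(0.042, 0.08) [0.41707  0.390194]
shift [-0.126, -0.31, 0.009] turn [0.0, 0.001, -1.032] rows>= 8.3
(0.042, -0.08) [0.55419  0.307794]
shift [0.012, -0.228, 0.009] turn [0.0, 0.001, -1.032] rows>= 8.3
shift [0.02, 0.395, -0.021] turn [0.001, 0.0, 1.036] rows>= 9.5
```

Emit:
{"api": "carry_out", "payload": {
  "steps": [
    [-1,[-0.012,-0.03,0.009],[0,0,-0.1]],
    [-1,[-0.025,-0.062,0.009],[0,0,-0.2]],
    [-1,[-0.038,-0.093,0.009],[0,0,-0.31]],
    [-1,[-0.05,-0.124,0.009],[0,0,-0.41]],
    [-1,[-0.063,-0.155,0.009],[0,0,-0.52]],
    [-1,[-0.076,-0.186,0.009],[0,0,-0.62]],
    [-1,[-0.088,-0.217,0.009],[0,0,-0.72]],
    [-1,[-0.1,-0.248,0.009],[0,0,-0.83]],
    [-1,[-0.113,-0.28,0.009],[0,0,-0.93]],
    [-1,[-0.12,-0.298,0.009],[0,0,-1.032]],
    [-1,[-0.126,-0.31,0.009],[0,0,-1.032]],
    [-1,[-0.126,-0.31,0.009],[0,0,-1.032]],
    [-1,[-0.126,-0.31,0.009],[0,0,-1.032]],
    [-1,[-0.126,-0.31,0.009],[0,0,-1.032]]
  ]
}}

```text
clock: 27.3
position: [0.4169, 0.389, 0.1313]
tcp_rot: [0.0, 0.871, 0.491, -0.001]
contact_force: [0.3, -0.3, -1.3]
opening: 0.0498
```

```bash
python3 - <<'E'
from h import *
s=read_state(); print(s["contact_force"],s["opening"],s["position"])
r=down(-31); p=bslot(.042,.08); go(tcp_for([*p,.06],r),r)
c=read_camera("wrist"); save(c,"w11.png")
E
```

```text
[ 0.28636658 -0.2755013  -1.28286216] 0.049844039942475694 [0.41692435 0.388982   0.13125144]
shift [0.001, -0.0, 0.119] turn [-0.0, 0.002, -0.003] rows>= 2.9
```

View pics/w11.png

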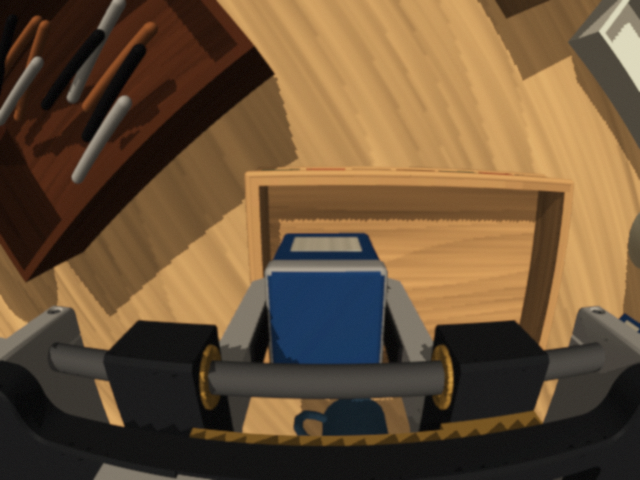

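Emit:
{"api": "carry_out", "payload": {
  "steps": [
    [-1,[0.001,0,0.03],[0,0,0]],
    [-1,[0.001,0,0.06],[0,0,0]],
    [-1,[0.001,0,0.09],[0,0,0]],
    [-1,[0.001,0,0.108],[0,0,0]],
    [-1,[0.001,0,0.116],[0,0,0]],
    [-1,[0.001,0,0.12],[0,0,0]],
    [-1,[0.001,0,0.121],[0,0,0]],
    [0.25,[0.001,0,0.121],[0,0,0]],
    [0.25,[0.001,0,0.119],[0,0,0]],
    [0.25,[0.001,0,0.119],[0,0,0]],
    [0.25,[0.001,0,0.09],[0,0,0]],
    [0.25,[0.001,0,0.05],[0,0,0]],
    [0.25,[0.001,0,0.01],[0,0,0]],
    [0.25,[0.001,0,-0.03],[0,0,0]],
    [0.25,[0.001,0,-0.05],[0,0,0]],
    [0.25,[0.001,0,-0.05],[0,0,0]]
  ]
}}

```text
clock: 28.68
position: [0.4193, 0.3909, 0.1874]
tcp_rot: [-0.0, 0.871, 0.491, 0.004]
contact_force: [-0.1, 0.2, 0.5]
opening: 0.0587
```

```bash
python3 - <<'E'
from h import *
c=tins("top"); save(c,"t5.png");c=tins("scene"); save(c,"s9.png")
E
```

```text
('top', [676.0, 65.0], [48.0, 47.0], 12.4, np.float64(0.072))
('top', [674.0, -33.0], [46.0, 48.0], 86.6, np.float64(0.072))
('top', [507.0, -295.0], [55.0, 51.0], 30.0, np.float64(0.073))
('top', [497.0, -359.0], [48.0, 46.0], 31.9, np.float64(0.094))
('top', [417.0, 390.0], [49.0, 49.0], 59.3, np.float64(0.08))
('top', [310.0, -664.0], [12.0, 57.0], 77.1, np.float64(0.077))
('scene', [313.0, -663.0], [14.0, 58.0], 75.6, np.float64(0.077))
('scene', [496.0, -361.0], [50.0, 48.0], 32.8, np.float64(0.094))
('scene', [519.0, -318.0], [56.0, 99.0], 28.2, np.float64(0.074))
('scene', [675.0, -35.0], [48.0, 48.0], 84.6, np.float64(0.071))
('scene', [418.0, 388.0], [47.0, 52.0], 59.1, np.float64(0.079))
('scene', [676.0, 63.0], [50.0, 48.0], 11.7, np.float64(0.071))
```

View pics/s9.png

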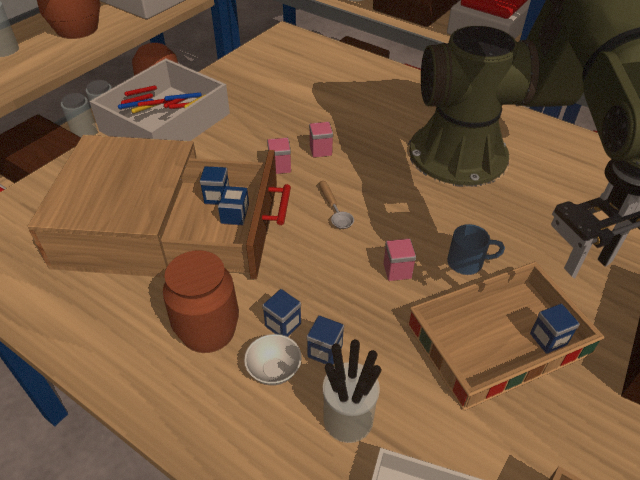

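```bash
python3 - <<'E'
from h import *
r=down(-78.5,12); x=np.array([.98,.199])
g=np.array([.676,.0643])-.003*x
go(tcp_for([*g,.2],r),r); go(tcp_for([*g,.05],r),r)
E
```

```text
shift [-0.14, 0.395, 0.029] turn [-0.086, 0.198, 0.822] rows>= 10.1
shift [-0.14, 0.394, 0.179] turn [-0.086, 0.198, 0.822] rows>= 10.9
```

Emit:
{"api": "carry_out", "payload": {
  "steps": [
    [0.5,[-0.14,0.395,0.029],[-0.086,0.198,0.822]],
    [0.5,[-0.14,0.395,0.029],[-0.086,0.198,0.822]],
    [0.5,[-0.14,0.395,0.029],[-0.086,0.198,0.822]],
    [0.5,[-0.14,0.395,0.029],[-0.086,0.198,0.822]],
    [0.5,[-0.14,0.395,0.029],[-0.086,0.198,0.822]],
    [0.5,[-0.14,0.395,0.029],[-0.086,0.198,0.822]],
    [0.5,[-0.14,0.395,0.029],[-0.086,0.198,0.822]],
    [0.5,[-0.14,0.395,0.029],[-0.086,0.198,0.822]],
    [0.5,[-0.14,0.395,0.029],[-0.086,0.198,0.822]],
    [0.5,[-0.14,0.395,0.029],[-0.086,0.198,0.822]],
    [0.5,[-0.14,0.395,0.029],[-0.086,0.198,0.822]],
    [0.5,[-0.14,0.395,0.029],[-0.086,0.198,0.822]],
    [0.5,[-0.14,0.395,0.029],[-0.086,0.198,0.822]],
    [0.5,[-0.14,0.395,0.029],[-0.086,0.198,0.822]]
  ]
}}

```text
clock: 29.95
position: [0.6824, 0.0666, 0.1525]
tcp_rot: [-0.011, 0.989, 0.1, 0.104]
contact_force: [0.1, -0.5, -0.4]
opening: 0.0704
```

```bash
python3 - <<'E'
from h import *
r=down(-78.5,12); x=np.array([.98,.199])
g=np.array([.676,.0643])-.003*x
go(tcp_for([*g,.05],r),r)
c=read_camera("wrist"); save(c,"w12.png")
E
```

```text
shift [-0.031, 0.001, 0.146] turn [-0.001, 0.001, 0.001] rows>= 3.6
```

View pics/w12.png

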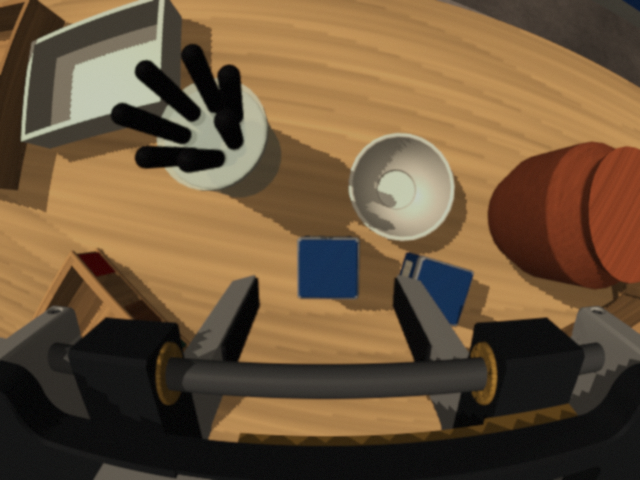

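Emit:
{"api": "carry_out", "payload": {
  "steps": [
    [0.4,[-0.008,0.001,0.038],[0,0,0]],
    [0.4,[-0.016,0.001,0.076],[0,0,0]],
    [0.4,[-0.024,0.001,0.114],[0,0,0]],
    [0.4,[-0.031,0.001,0.146],[0,0,0]],
    [0.4,[-0.031,0.001,0.146],[0,0,0]],
    [-1,[-0.031,0.001,0.146],[0,0,0]],
    [-1,[-0.031,0.001,0.146],[0,0,0]],
    [-1,[-0.031,0.001,0.146],[0,0,0]],
    [-1,[-0.031,0.001,0.146],[0,0,0]],
    [-1,[-0.031,0.001,0.146],[0,0,0]],
    [-1,[-0.027,0,0.125],[0,0,0]],
    [-1,[-0.019,0,0.09],[0,0,0]],
    [-1,[-0.012,0,0.055],[0,0,0]],
    [-1,[-0.004,0,0.02],[0,0,0]],
    [-1,[0,0,0],[0,0,0]],
    [-1,[0,0,0],[0,0,0]],
    [-1,[0,0,0],[0,0,0]],
    [-1,[0,0,0],[0,0,0]]
  ]
}}

```text
clock: 31.5
position: [0.682, 0.0667, 0.152]
tcp_rot: [-0.011, 0.989, 0.101, 0.103]
contact_force: [-0.3, -0.6, -1.9]
opening: 0.0498
```

```bash
python3 - <<'E'
from h import *
s=read_state(); print(s["contact_force"],s["opening"],s["position"])
c=read_camera("wrist"); save(c,"w13.png")
r=down(-31,12); p=bslot(.042,-.06); print(p); go(tcp_for([*p,.19],r),r)
r=down(-149.5,12); p=slot(.03,.03); go(tcp_for([*p,.21],r),r)
E
```

```text
[-0.32961013 -0.63710776 -1.93473038] 0.049779886924584724 [0.6819584  0.06671034 0.15202961]
[0.53705  0.318094]
shift [-0.084, -0.283, -0.009] turn [0.17, 0.002, -0.809] rows>= 7.1
shift [-0.158, 0.35, -0.045] turn [-0.257, 0.002, 1.214] rows>= 9.9
```

View pics/w13.png

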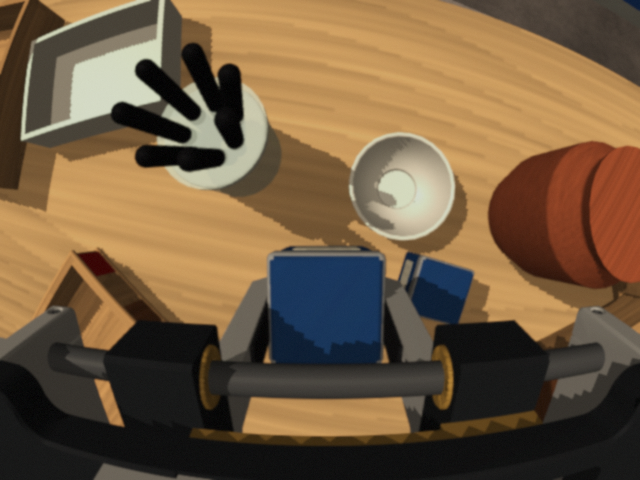

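Emit:
{"api": "carry_out", "payload": {
  "steps": [
    [-1,[-0.008,-0.028,-0.001],[0.017,0,-0.08]],
    [-1,[-0.017,-0.057,-0.002],[0.034,0,-0.16]],
    [-1,[-0.025,-0.085,-0.003],[0.051,0,-0.24]],
    [-1,[-0.034,-0.113,-0.004],[0.068,0,-0.32]],
    [-1,[-0.042,-0.142,-0.005],[0.085,0,-0.4]],
    [-1,[-0.05,-0.17,-0.006],[0.102,0,-0.48]],
    [-1,[-0.059,-0.198,-0.007],[0.119,0,-0.57]],
    [-1,[-0.067,-0.226,-0.008],[0.136,0,-0.65]],
    [-1,[-0.076,-0.255,-0.009],[0.153,0,-0.73]],
    [-1,[-0.081,-0.273,-0.009],[0.17,0.002,-0.809]],
    [-1,[-0.084,-0.283,-0.009],[0.17,0.002,-0.809]],
    [-1,[-0.084,-0.283,-0.009],[0.17,0.002,-0.809]],
    [-1,[-0.084,-0.283,-0.009],[0.17,0.002,-0.809]]
  ]
}}

```text
clock: 32.63
position: [0.5424, 0.3266, 0.1423]
tcp_rot: [-0.051, 0.866, 0.489, 0.09]
contact_force: [-0.5, 0.0, -1.7]
opening: 0.0501
```

```bash
python3 - <<'E'
from h import *
s=read_state(); print(s["contact_force"],s["opening"],s["position"])
r=down(-31,12); p=bslot(.042,-.06); go(tcp_for([*p,.06],r),r)
E
```

```text
[-0.48651703  0.00315028 -1.72215781] 0.05010627663548316 [0.5424256  0.32657    0.14229138]
shift [-0.027, -0.0, 0.126] turn [0.0, 0.001, -0.003] rows>= 3.1
```

Emit:
{"api": "carry_out", "payload": {
  "steps": [
    [-1,[-0.006,0,0.03],[0,0,0]],
    [-1,[-0.013,0,0.06],[0,0,0]],
    [-1,[-0.019,0,0.09],[0,0,0]],
    [-1,[-0.024,0,0.112],[0,0,0]],
    [-1,[-0.026,0,0.121],[0,0,0]],
    [-1,[-0.027,0,0.126],[0,0,0]],
    [-1,[-0.027,0,0.128],[0,0,0]],
    [0.25,[-0.027,0,0.127],[0,0,0]],
    [0.25,[-0.027,0,0.126],[0,0,0]],
    [0.25,[-0.027,0,0.126],[0,0,0]],
    [0.25,[-0.02,0,0.095],[0,0,0]],
    [0.25,[-0.012,0,0.057],[0,0,0]],
    [0.25,[-0.004,0,0.02],[0,0,0]],
    [0.25,[0,0,-0.02],[0,0,0]],
    [0.25,[0,0,-0.05],[0,0,0]],
    [0.25,[0,0,-0.05],[0,0,0]]
  ]
}}

```text
clock: 33.97
position: [0.5391, 0.3179, 0.1989]
tcp_rot: [-0.051, 0.866, 0.488, 0.096]
contact_force: [0.4, -0.5, 1.3]
opening: 0.0588
```

```bash
python3 - <<'E'
from h import *
c=tins("top"); save(c,"t6.png");c=tins("scene"); save(c,"s10.png")
E
```

```text
('top', [674.0, -33.0], [46.0, 49.0], 87.9, np.float64(0.072))
('top', [538.0, 319.0], [49.0, 49.0], 61.3, np.float64(0.08))
('top', [507.0, -295.0], [55.0, 51.0], 30.1, np.float64(0.074))
('top', [496.0, -359.0], [48.0, 47.0], 31.5, np.float64(0.094))
('top', [310.0, -664.0], [12.0, 57.0], 75.6, np.float64(0.078))
('scene', [496.0, -361.0], [47.0, 49.0], 32.4, np.float64(0.094))
('scene', [518.0, -318.0], [61.0, 100.0], 29.1, np.float64(0.074))
('scene', [674.0, -35.0], [49.0, 48.0], 84.9, np.float64(0.072))
('scene', [418.0, 388.0], [48.0, 48.0], 59.0, np.float64(0.079))
('scene', [538.0, 318.0], [49.0, 50.0], 57.8, np.float64(0.079))
```

View pics/s10.png

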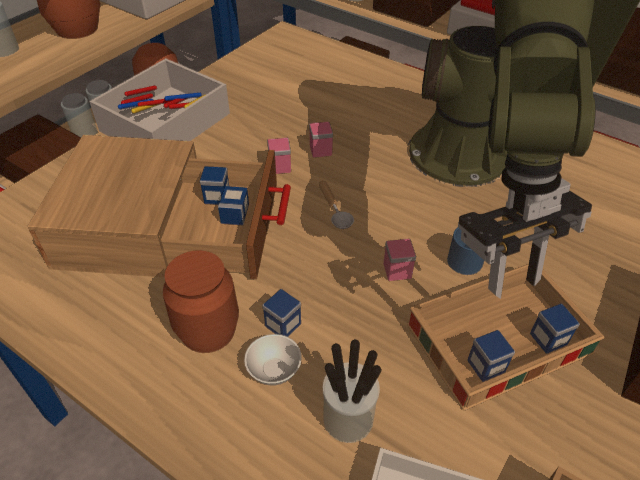

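View pics/t6.png

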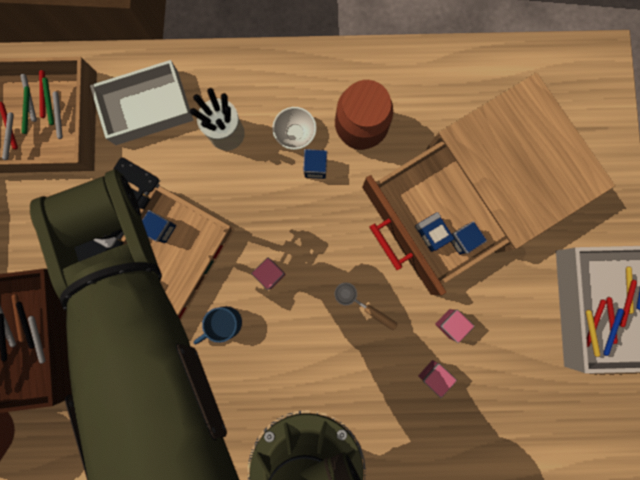

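```bash
python3 - <<'E'
from h import *
r=down(-93,15); x=np.array([.9986,-.052])
g=np.array([.674,-.0335])-.003*x
go(tcp_for([*g,.2],r),r); go(tcp_for([*g,.05],r),r)
E
```

```text
shift [-0.228, 0.307, -0.009] turn [-0.251, 0.046, 1.049] rows>= 9.2
shift [-0.26, 0.307, 0.138] turn [-0.251, 0.046, 1.049] rows>= 10.2
```

Emit:
{"api": "carry_out", "payload": {
  "steps": [
    [0.4,[-0.228,0.307,-0.009],[-0.251,0.046,1.049]],
    [0.4,[-0.228,0.307,-0.009],[-0.251,0.046,1.049]],
    [0.4,[-0.228,0.307,-0.009],[-0.251,0.046,1.049]],
    [0.4,[-0.228,0.307,-0.009],[-0.251,0.046,1.049]],
    [0.4,[-0.228,0.307,-0.009],[-0.251,0.046,1.049]],
    [0.4,[-0.228,0.307,-0.009],[-0.251,0.046,1.049]],
    [0.4,[-0.228,0.307,-0.009],[-0.251,0.046,1.049]],
    [0.4,[-0.228,0.307,-0.009],[-0.251,0.046,1.049]],
    [0.4,[-0.228,0.307,-0.009],[-0.251,0.046,1.049]],
    [0.4,[-0.228,0.307,-0.009],[-0.251,0.046,1.049]],
    [0.4,[-0.228,0.307,-0.009],[-0.251,0.046,1.049]],
    [0.4,[-0.228,0.307,-0.009],[-0.251,0.046,1.049]],
    [0.4,[-0.228,0.307,-0.009],[-0.251,0.046,1.049]],
    [0.4,[-0.228,0.307,-0.009],[-0.251,0.046,1.049]]
  ]
}}

```text
clock: 35.23
position: [0.6834, -0.0324, 0.154]
tcp_rot: [0.003, 0.991, -0.025, 0.13]
contact_force: [0.2, 0.0, -0.2]
opening: 0.0658
```

```bash
python3 - <<'E'
from h import *
r=down(-93,15); x=np.array([.9986,-.052])
g=np.array([.674,-.0335])-.003*x
go(tcp_for([*g,.05],r),r)
c=read_camera("wrist"); save(c,"w14.png")
E
```

```text
shift [-0.039, 0.002, 0.145] turn [-0.001, 0.0, 0.002] rows>= 3.6
```

View pics/w14.png

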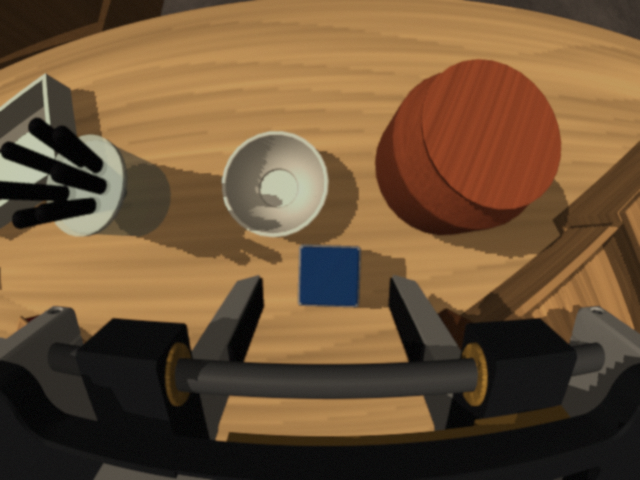

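Emit:
{"api": "carry_out", "payload": {
  "steps": [
    [0.4,[-0.01,0.002,0.037],[0,0,0]],
    [0.4,[-0.02,0.002,0.074],[0,0,0]],
    [0.4,[-0.03,0.002,0.11],[0,0,0]],
    [0.4,[-0.036,0.002,0.132],[0,0,0]],
    [0.4,[-0.039,0.002,0.145],[0,0,0]],
    [0.4,[-0.039,0.002,0.145],[0,0,0]],
    [-1,[-0.039,0.002,0.145],[0,0,0]],
    [-1,[-0.039,0.002,0.145],[0,0,0]],
    [-1,[-0.039,0.002,0.145],[0,0,0]],
    [-1,[-0.039,0.002,0.145],[0,0,0]],
    [-1,[-0.034,0.002,0.125],[0,0,0]],
    [-1,[-0.024,0.002,0.09],[0,0,0]],
    [-1,[-0.015,0,0.055],[0,0,0]],
    [-1,[-0.005,0,0.02],[0,0,0]],
    [-1,[0,0,0],[0,0,0]],
    [-1,[0,0,0],[0,0,0]],
    [-1,[0,0,0],[0,0,0]],
    [-1,[0,0,0],[0,0,0]]
  ]
}}

```text
clock: 36.78
position: [0.6823, -0.0324, 0.1515]
tcp_rot: [0.003, 0.991, -0.025, 0.129]
contact_force: [-0.6, -0.4, -6.9]
opening: 0.0498
```

```bash
python3 - <<'E'
from h import *
s=read_state(); print(s["contact_force"],s["opening"],s["position"])
r=down(-31,15); p=bslot(-.042,.02); print(p); go(tcp_for([*p,.19],r),r)
r=down(-149.5,15); p=slot(.03,.06); print(p); go(tcp_for([*p,.21],r),r)
E
```

```text
[-0.58560055 -0.42154891 -6.8620084 ] 0.04979859242422124 [ 0.68233944 -0.03240302  0.15153938]
[0.42523  0.287306]
shift [-0.26, -0.317, -0.06] turn [0.277, 0.003, -1.044] rows>= 9.9
[ 0.612821 -0.285298]
shift [-0.045, 0.266, -0.025] turn [-0.254, 0.004, 0.955] rows>= 7.9
```

Emit:
{"api": "carry_out", "payload": {
  "steps": [
    [-1,[-0.006,0,-0.025],[0,0,0]],
    [-1,[-0.025,0.02,-0.035],[-0.025,0,0.09]],
    [-1,[-0.035,0.045,-0.035],[-0.05,0,0.19]],
    [-1,[-0.04,0.07,-0.035],[-0.075,0,0.28]],
    [-1,[-0.045,0.1,-0.035],[-0.1,0,0.38]],
    [-1,[-0.045,0.13,-0.035],[-0.127,0,0.48]],
    [-1,[-0.045,0.16,-0.035],[-0.15,0,0.57]],
    [-1,[-0.045,0.19,-0.035],[-0.18,0,0.67]],
    [-1,[-0.045,0.22,-0.03],[-0.2,0,0.76]],
    [-1,[-0.045,0.245,-0.025],[-0.23,0,0.86]],
    [-1,[-0.045,0.26,-0.025],[-0.254,0.004,0.955]],
    [-1,[-0.045,0.266,-0.025],[-0.254,0.004,0.955]],
    [-1,[-0.045,0.266,-0.025],[-0.254,0.004,0.955]],
    [-1,[-0.045,0.266,-0.025],[-0.254,0.004,0.955]]
  ]
}}

```text
clock: 37.95
position: [0.6188, -0.2948, 0.1628]
tcp_rot: [0.064, 0.862, -0.491, 0.113]
contact_force: [-0.6, 0.4, -5.5]
opening: 0.0502
```

```bash
python3 - <<'E'
from h import *
s=read_state(); print(s["contact_force"],s["opening"],s["position"])
r=down(-149.5,15); p=slot(.03,.055); go(tcp_for([*p,.18],r),r); go(tcp_for([*p,.074],r),r)
c=read_camera("wrist"); save(c,"w15.png")
c=read_camera("scene"); save(c,"s11.png")
E
```

```text
[-0.56972966  0.43778095 -5.45111424] 0.050165393784370245 [ 0.61876211 -0.29483284  0.1627704 ]
shift [-0.006, 0.005, 0.028] turn [-0.0, 0.002, 0.003] rows>= 0.7
shift [-0.034, 0.005, 0.131] turn [-0.0, 0.002, 0.003] rows>= 3.2
```

View pics/w15.png

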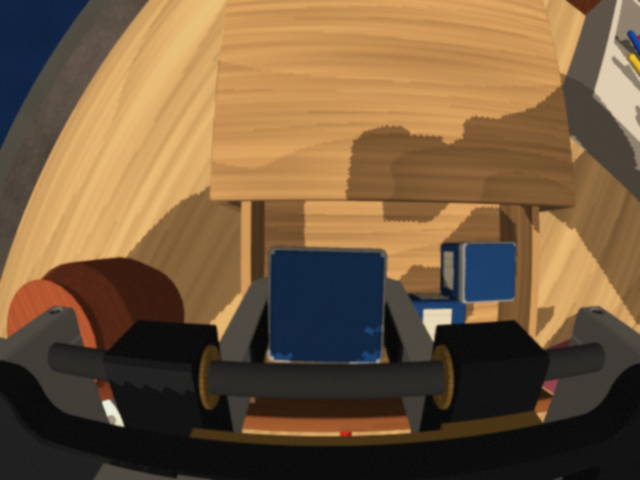

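View pics/s11.png

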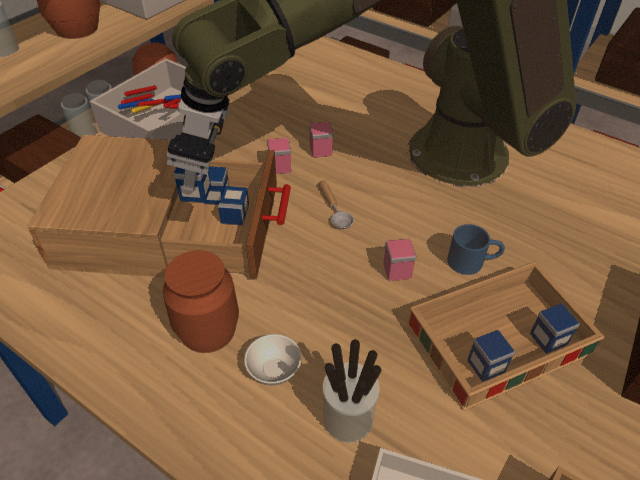

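Emit:
{"api": "carry_out", "payload": {
  "steps": [
    [-1,[-0.008,0.005,0.03],[0,0,0]],
    [-1,[-0.016,0.005,0.06],[0,0,0]],
    [-1,[-0.024,0.005,0.09],[0,0,0]],
    [-1,[-0.029,0.005,0.112],[0,0,0]],
    [-1,[-0.032,0.005,0.124],[0,0,0]],
    [-1,[-0.034,0.005,0.131],[0,0,0]],
    [-1,[-0.034,0.005,0.132],[0,0,0]],
    [-1,[-0.034,0.005,0.132],[0,0,0]]
  ]
}}

```text
clock: 38.72
position: [0.6162, -0.298, 0.0287]
tcp_rot: [0.064, 0.862, -0.49, 0.114]
contact_force: [0.0, 0.8, -4.8]
opening: 0.0498
```

Emit:
{"api": "carry_out", "payload": {
  "steps": [
    [-1,[-0.001,0,0.0025],[0,0,0]],
    [-1,[-0.001,0,0.004],[0,0,0]],
    [-1,[-0.001,0,0.004],[0,0,0]]
  ]
}}

```text
clock: 38.97
position: [0.6178, -0.2993, 0.028]
tcp_rot: [0.065, 0.861, -0.49, 0.117]
contact_force: [-3.4, -2.4, 9.3]
opening: 0.0502
```

Emit:
{"api": "carry_out", "payload": {
  "steps": [
    [0.25,[0,0,-0.001],[0,0,0]],
    [0.25,[0,0,-0.001],[0,0,0]],
    [0.25,[0,0,-0.001],[0,0,0]],
    [0.25,[0.008,0,-0.03],[0,0,0]],
    [0.25,[0.017,0,-0.065],[0,0,0]],
    [0.25,[0.026,0,-0.1],[0,0,0]],
    [0.25,[0.036,0,-0.14],[0,0,0]],
    [0.25,[0.04,0,-0.16],[0,0,0]],
    [0.25,[0.04,0,-0.16],[0,0,0]]
  ]
}}

```text
clock: 39.72
position: [0.6171, -0.2969, 0.1995]
tcp_rot: [0.064, 0.861, -0.49, 0.121]
contact_force: [0.4, -0.2, 0.3]
opening: 0.0585
```

```bash
python3 - <<'E'
from h import *
s=read_state(); print(s["contact_force"],s["position"])
c=tins("scene"); save(c,"s12.png")
c=read_camera("wrist"); save(c,"w16.png")
c=read_camera("scene"); P,ok=cloud(c); b,g,r=[c["image"][...,i].astype(int) for i in range(3)]
m=ok&(P[...,2]>.082)&(P[...,2]<.105)&(r>1.8*g+20)&(r>2*b)&(P[...,0]>.35)&(P[...,0]<.7)&(P[...,1]<-.05)&(P[...,1]>-.45)
q=(P[m][:,:2]-[.5583,-.311])@np.array([[.5075,.8616],[-.8616,.5075]]); w=abs(q[:,1])<.03; print("front edge",np.percentile(q[w,0],[0,10,50]))
# any other tins (cut_out) list
for nm in ["top","scene"]:
  read_camera(nm)
  print(nm,[(round(r["conf"],2),np.round(r["rect"][:2]).tolist()) for r in look_for(nm,"tin_a")])
E
```

```text
[ 0.36882838 -0.1671335   0.32934099] [ 0.61714387 -0.29685836  0.19954013]
('scene', [499.0, -364.0], [48.0, 49.0], 32.7, np.float64(0.094))
('scene', [521.0, -318.0], [56.0, 99.0], 33.6, np.float64(0.074))
('scene', [612.0, -292.0], [51.0, 48.0], 33.2, np.float64(0.094))
('scene', [633.0, -278.0], [7.0, 47.0], 29.3, np.float64(0.076))
('scene', [418.0, 388.0], [47.0, 51.0], 58.5, np.float64(0.079))
('scene', [538.0, 318.0], [48.0, 50.0], 59.8, np.float64(0.079))
front edge [-0.15659153 -0.15549247 -0.14965401]
top [(0.82, [158.0, 228.0]), (0.82, [268.0, 272.0]), (0.61, [476.0, 237.0]), (0.57, [121.0, 283.0]), (0.54, [461.0, 329.0]), (0.53, [434.0, 183.0]), (0.48, [446.0, 384.0])]
scene [(0.98, [491.0, 355.0]), (0.97, [203.0, 224.0]), (0.83, [213.0, 186.0]), (0.69, [320.0, 138.0]), (0.68, [401.0, 260.0]), (0.66, [279.0, 155.0]), (0.6, [230.0, 206.0])]
```

View pics/w16.png

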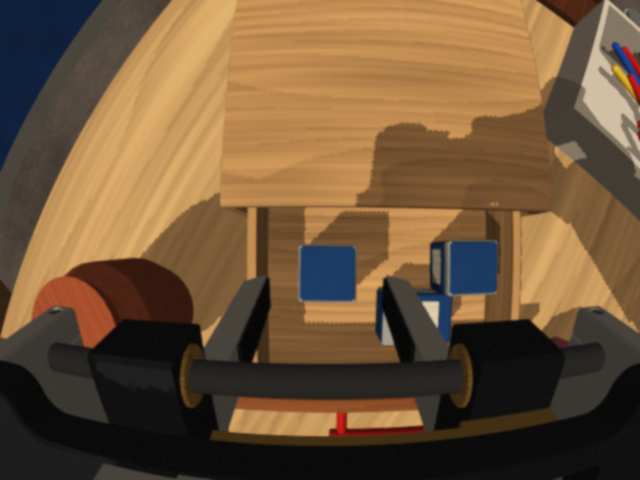

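View pics/s12.png

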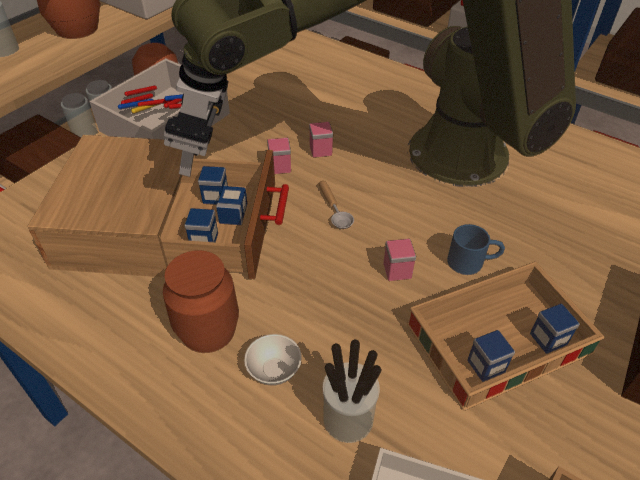

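```bash
python3 - <<'E'
from h import *
r=down(-149.5); h=np.array([.4825,-.1824]); p=h-.045*CX
go(tcp_for([*p,.22],r),r); go(tcp_for([*p,.088],r),r)
E
```

```text
shift [-0.208, 0.056, -0.037] turn [-0.003, -0.266, 0.004] rows>= 5.2
shift [-0.243, 0.056, 0.091] turn [-0.003, -0.266, 0.004] rows>= 6.4
```

Emit:
{"api": "carry_out", "payload": {
  "steps": [
    [-1,[-0.208,0.056,-0.037],[-0.003,-0.266,0.004]],
    [-1,[-0.208,0.056,-0.037],[-0.003,-0.266,0.004]],
    [-1,[-0.208,0.056,-0.037],[-0.003,-0.266,0.004]],
    [-1,[-0.208,0.056,-0.037],[-0.003,-0.266,0.004]],
    [-1,[-0.208,0.056,-0.037],[-0.003,-0.266,0.004]],
    [-1,[-0.208,0.056,-0.037],[-0.003,-0.266,0.004]],
    [-1,[-0.208,0.056,-0.037],[-0.003,-0.266,0.004]],
    [-1,[-0.208,0.056,-0.037],[-0.003,-0.266,0.004]],
    [-1,[-0.218,0.056,0],[-0.003,-0.266,0.004]],
    [-1,[-0.227,0.056,0.033],[-0.003,-0.266,0.004]],
    [-1,[-0.236,0.056,0.066],[-0.003,-0.266,0.004]],
    [-1,[-0.243,0.056,0.091],[-0.003,-0.266,0.004]],
    [-1,[-0.243,0.056,0.091],[-0.003,-0.266,0.004]],
    [-1,[-0.243,0.056,0.091],[-0.003,-0.266,0.004]]
  ]
}}

```text
clock: 41.23
position: [0.4598, -0.1442, 0.0391]
tcp_rot: [0.0, 0.868, -0.496, -0.001]
contact_force: [0.2, 0.2, 1.0]
opening: 0.0004
```

```bash
python3 - <<'E'
from h import *
s=read_state(); print(s["contact_force"],s["position"],s["opening"])
c=read_camera("scene"); save(c,"s13.png")
c=read_camera("wrist"); save(c,"w17.png")
h=np.array([.4825,-.1824]); r=down(-149.5)
home=np.array([.5583,-.311])+.011*CX
go(tcp_for([*(h-.016*CX),.088],r),r); go(tcp_for([*(home-.016*CX),.088],r),r)
E
```

```text
[0.1512172  0.24537529 0.95497595] [ 0.45976217 -0.14423392  0.03905773] 0.0004313934414002347
shift [0.028, 0.001, 0.001] turn [-0.001, -0.002, -0.0] rows>= 0.7
shift [0.188, 0.001, 0.001] turn [-0.001, -0.002, -0.0] rows>= 4.5
```

View pics/s13.png

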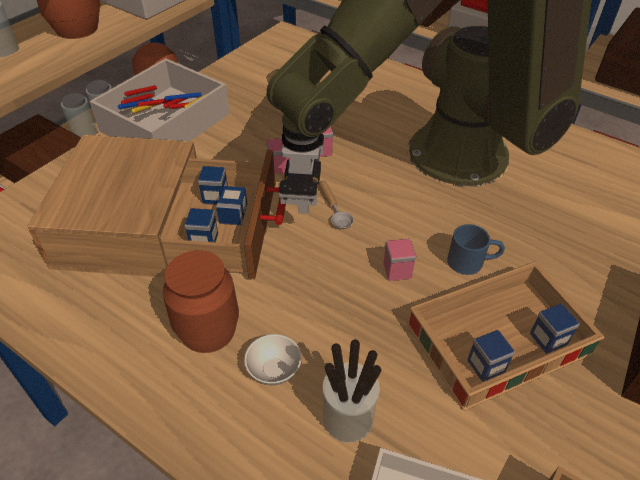

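View pics/w17.png

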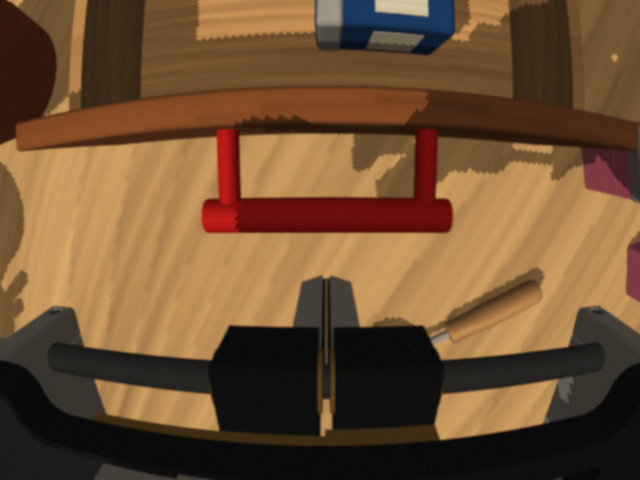

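Emit:
{"api": "carry_out", "payload": {
  "steps": [
    [-1,[0.014,0,0],[0,0,0]],
    [-1,[0.024,0,0],[0,0,0]],
    [-1,[0.028,0,0],[0,0,0]],
    [-1,[0.032,0,0],[0,0,0]],
    [-1,[0.037,0,0],[0,0,0]],
    [-1,[0.043,0,0],[0,0,0]],
    [-1,[0.05,0,0],[0,0,0]],
    [-1,[0.057,0,0],[0,0,0]],
    [-1,[0.064,0,0],[0,0,0]],
    [-1,[0.071,0,0],[0,0,0]],
    [-1,[0.078,0,0],[0,0,0]],
    [-1,[0.085,0,0],[0,0,0]],
    [-1,[0.092,0,0],[0,0,0]],
    [-1,[0.098,0,0],[0,0,0]],
    [-1,[0.103,0,0],[0,0,0]],
    [-1,[0.106,0,0],[0,0,0]],
    [-1,[0.108,0,0],[0,0,0]]
  ]
}}

```text
clock: 42.75
position: [0.5157, -0.2379, 0.0411]
tcp_rot: [0.0, 0.868, -0.496, 0.001]
contact_force: [-1.1, 1.1, 1.2]
opening: 0.0007
```

```bash
python3 - <<'E'
from h import *
s=read_state(); print(s["contact_force"],s["position"],s["opening"])
c=read_camera("wrist"); save(c,"w18.png")
E
```

```text
[-1.05996476  1.05726699  1.2059493 ] [ 0.51568334 -0.23792641  0.0410998 ] 0.0007462580436631934
```

View pics/w18.png

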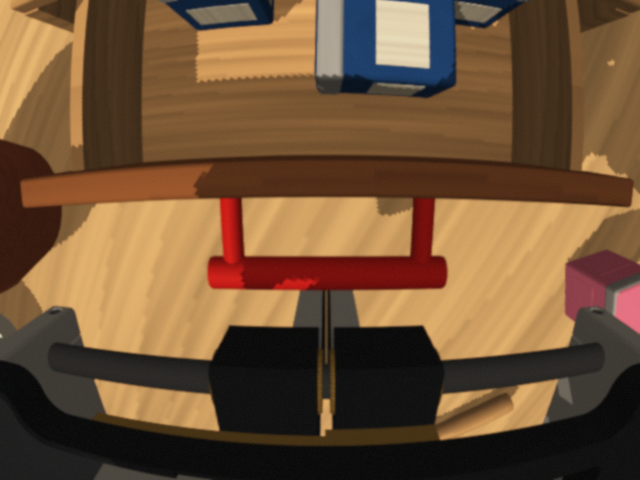

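Emit:
{"api": "carry_out", "payload": {
  "steps": [
    [-1,[0.004,0,0],[0,0,0]],
    [-1,[0.009,0,0],[0,0,0]],
    [-1,[0.015,0,0],[0,0,0]],
    [-1,[0.022,0,0],[0,0,0]],
    [-1,[0.029,0,0],[0,0,0]],
    [-1,[0.036,0,0],[0,0,0]],
    [-1,[0.043,0,0],[0,0,0]],
    [-1,[0.049,0,0],[0,0,0]],
    [-1,[0.054,0,0],[0,0,0]],
    [-1,[0.058,0,0],[0,0,0]],
    [-1,[0.062,0,0],[0,0,0]],
    [-1,[0.065,0,0],[0,0,0]],
    [-1,[0.068,0,0],[0,0,0]],
    [-1,[0.07,0,0],[0,0,0]]
  ]
}}

```text
clock: 43.97
position: [0.5513, -0.2987, 0.0413]
tcp_rot: [0.0, 0.868, -0.496, 0.001]
contact_force: [-1.2, 1.4, -0.4]
opening: 0.0003
```

Emit:
{"api": "carry_out", "payload": {
  "steps": [
    [-1,[0.003,0,0],[0,0,0]],
    [-1,[0.005,0,0],[0,0,0]],
    [-1,[0.007,0,0],[0,0,0]],
    [-1,[0.009,0,0],[0,0,0]],
    [-1,[0.01,0,0],[0,0,0]]
  ]
}}

```text
clock: 44.38
position: [0.5565, -0.3076, 0.0413]
tcp_rot: [0.0, 0.868, -0.497, 0.001]
contact_force: [-1.3, 1.5, 0.9]
opening: 0.0002
```

Emit:
{"api": "carry_out", "payload": {
  "steps": [
    [-1,[0.002,0,0],[0,0,0]],
    [-1,[0.004,0,0],[0,0,0]],
    [-1,[0.006,0,0],[0,0,0]],
    [-1,[0.006,0,0],[0,0,0]]
  ]
}}

```text
clock: 44.72
position: [0.5567, -0.3081, 0.0413]
tcp_rot: [-0.002, 0.868, -0.496, -0.005]
contact_force: [-29.4, 35.6, 22.5]
opening: 0.0005
```

Emit:
{"api": "carry_out", "payload": {
  "steps": [
    [-1,[-0.003,0,0],[0,0,0]],
    [-1,[-0.02,0,0],[0,0,0]],
    [-1,[-0.05,0,0],[0,0,0]],
    [-1,[-0.08,0,-0.03],[0,0,0]],
    [-1,[-0.1,0,-0.07],[0,0,0]],
    [-1,[-0.1,0,-0.11],[0,0,0]],
    [-1,[-0.1,0,-0.15],[0,0,0]],
    [-1,[-0.1,0,-0.15],[0,0,0]],
    [-1,[-0.1,0,-0.15],[0,0,0]]
  ]
}}

```text
clock: 45.47
position: [0.5081, -0.2238, 0.1949]
tcp_rot: [-0.002, 0.868, -0.496, -0.002]
contact_force: [-0.2, -0.3, -0.2]
opening: 0.0006
```

```bash
python3 - <<'E'
from h import *
s=read_state(); print(s["contact_force"],s["position"])
c=tins("scene"); save(c,"s14.png"); P,ok=cloud(c); b,g,r=[c["image"][...,i].astype(int) for i in range(3)]
m=ok&(P[...,2]>.082)&(P[...,2]<.105)&(r>1.8*g+20)&(r>2*b)&(P[...,0]>.35)&(P[...,0]<.7)&(P[...,1]<-.05)&(P[...,1]>-.45)
q=(P[m][:,:2]-[.5583,-.311])@np.array([[.5075,.8616],[-.8616,.5075]]); w=abs(q[:,1])<.03; print("front edge",np.percentile(q[w,0],[0,10,50]))
c=tins("top"); save(c,"t14.png"); c=read_camera("wrist"); save(c,"w19.png")
E
```

```text
[-0.21374284 -0.30446335 -0.21047635] [ 0.50808775 -0.22378924  0.1949128 ]
('scene', [419.0, 388.0], [48.0, 49.0], 59.1, np.float64(0.079))
('scene', [539.0, 318.0], [49.0, 49.0], 60.4, np.float64(0.079))
front edge [0.00510736 0.00674607 0.0118566 ]
('top', [538.0, 319.0], [50.0, 48.0], 59.1, np.float64(0.08))
('top', [418.0, 390.0], [49.0, 48.0], 59.2, np.float64(0.079))
('top', [313.0, -664.0], [13.0, 53.0], 76.3, np.float64(0.078))
```

View pics/s14.png

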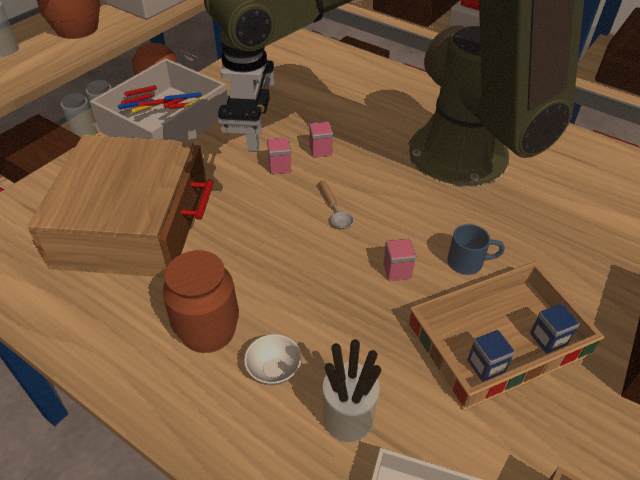

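View pics/t14.png

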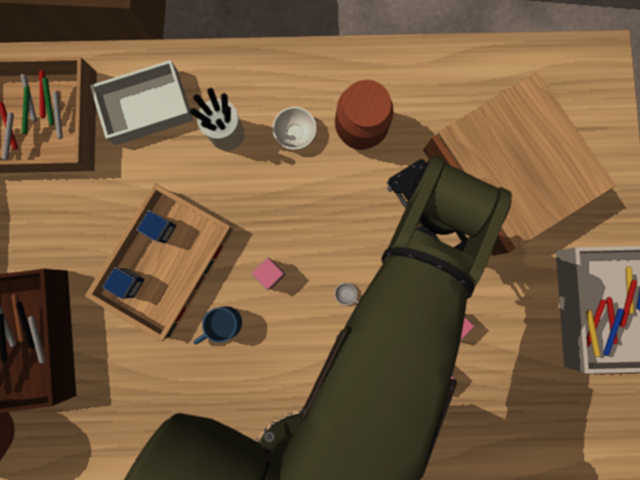

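View pics/w19.png

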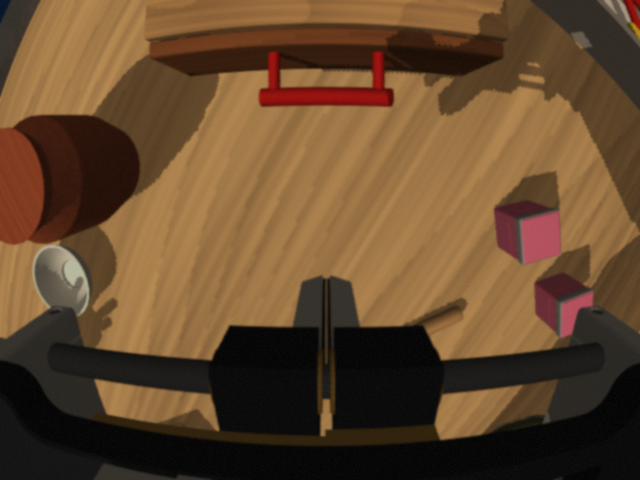

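```bash
python3 - <<'E'
from h import *
print(sign_off()); print(read_state()["clock"])
E
```

```text
the job is handed in; nothing more can be done
None
the job is handed in; nothing more can be done
```

I handed the job in at about 46 s: three heavy tins (about 5.5–6.5 N on the lift) are shut in the drawer and two light ones (about 1.5 N) are in the basket. Only five blue tins were on the bench. The hand-in gave no verdict.

**Last checks:**
- **Drawer:** it came to a hard stop on closing, and the last picture puts the handle within about 1–2 mm of home.
- **Tins:** both light tins are upright on the basket floor. The heavy ones were last seen in the drawer, two standing and one lying, and can't be seen now it is shut.
- **Other wares:** none looked moved or tipped in the last pictures. I compared by eye and did not measure.

**What went wrong or disagreed:**
- **Fingertips:** they sat about 29 mm short of the reported tool point, so my first grip on the handle missed. I corrected for it from then on.
- **Dropped tin:** the grip slackened once and a heavy tin fell in front of the drawer. I picked it up and laid it on its side inside. It later slid about 3 cm within the drawer.
- **Drawer travel:** from home to the stop I get about 0.174 m by the robot and 0.171 m by camera, against a stop of 0.175 and a required 0.167.
- **Drawer creep:** placing tins nudged the open drawer about 9 mm inward before I closed it.
- **Closing force:** the last push peaked at about 50 N on the fingertips. The 40 N limit is stated for the arm and gripper body, so I do not think it counts, but I could not confirm that.

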